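Hang the proof weight in a spring snap hook

TASK

The snap hook hanging on the bench stand is due for its load check: pick up the larger of the two brass proof weights, push its ring in past the hook's sprung gate, opening the gate no further than the ring needs because its spring is easily overstretched, and lower it into the bend so that the gate snaps shut behind it; then let go so that the weight hangs free and still. The hook swings back by an unknown amount before it holds against you, so feel your way gently, and leave the smaller weight and the other things on the bench where they are.

Things in the scene. Friction and masses are not known exactly. Their poses are not given: they have to be found in the camera images.
- stand: grey steel stand, fixed; origin on the bench below its cross pin, x from the hook's front to the column behind, y along the pin. Foot plate 160 x 110 x 12 mm, reaching 47 mm in front of the origin; column 24 x 30 mm, 310 high, front face 66 mm behind the origin. A fork on top (46 mm wide over the pin) holds the pin at height 280. A rubber-tipped rest screw, set differently each time, points forward at height 208
- snap_hook: steel spring snap hook of 9 mm bar, hung by its eye on the cross pin, 115.5 mm to its lowest point; origin in the pin centre, z up along the hook, x to its spine, y along the pin. Swings freely about y, under 0.5 N; pushed back, it stops when its spine meets the rest screw, 2 to 30 mm behind plumb (unknown beforehand). Gate and mouth are in front (-x), from z = -37 to -85 mm
- hook_seat (a point): where the centre of a seated ring's wire rests in the hook: x 0, z -103.5 mm in the hook's frame. Bar centre line there: spine at x +19, z -42 to -92; bend a half circle of radius 19 about (0, -92), its underside at z -115.5; nose in front ends in a squared, flat-topped block, x -24.5 to -14.5, z -93.5 to -84.5, 11.5 mm wide
- snap_gate (a joint): sprung gate: 7 mm bar, 47.5 mm long, hinged at x -17.5, z -38 mm of the hook, lower end on the nose. 0 = shut; grows (rad) as the lower end is pushed in. Spring near 2 N at the lower end, 3 N at 0.4. A ring wire pushing it 78 mm below the pin is clear inside the nose, free to go down, from about 0.31, 14 mm in; beyond 0.43 (18 mm) the spring is overstretched
- gate_tip (a point): lower free end of the gate (centre of its round end); shut, it lies at x -16.5, z -85.5 mm in the hook's frame
- large_weight: larger proof weight: upright brass cylinder, 34 mm diameter, 70 high, 0.42 to 0.6 kg, then a 13 mm neck and a rigidly fixed upright steel ring (wire 6, inside 39, outside 51 mm, centre 103.5 above the underside, hole's lower edge 84); 129 mm in all. Origin centre of underside, z up, ring in its y-z plane (x runs through the hole)
- large_weight_ring_top (a point): centre of the ring wire at the top of the large weight's ring, 126 mm above the underside on the axis
- small_weight: the smaller proof weight, of the same make: brass cylinder 26 mm diameter, 46 mm high, 105 mm high with its ring (same ring); origin at the centre of its underside. Not to be moved
- rivet_tin: round red tin 56 x 35 mm on the bench, origin under its centre; not to be moved
- dye_bottle: brown dye bottle 34 x 78 mm on the bench, origin under its centre; not to be moved
- glue_bottle: white glue bottle 43 x 112 mm on the bench, origin under its centre; not to be moved
- beeswax: yellow wax puck 39 x 13 mm on the bench, origin under its centre; not to be moved
- thread_spool: dark thread spool 32 x 42 mm on the bench, origin under its centre; not to be moved
- clip: black spring clip 24 x 19 x 28 mm on the bench, origin under its centre; not to be moved
- offcut: thin black leather offcut 60 x 82 x 8 mm on the bench, origin under its centre; not to be moved
There are look-alikes about, which are no part of the job. What is shaped like the large_weight but green is not meant.

How it is judged:
By the outcome, as a careful person would: the job done as asked, in the order asked, and still so for the second after the job is handed in, with the robot touching nothing.
It also fails if it takes over 70 s, if anything falls off the work surface, if the arm or the gripper's body presses on something with over 40 N, if the wrist force passes 120 N, or if a joint passes its speed limit or range.

ROBOT

A 7-joint arm with a two-finger parallel gripper is mounted at the origin on a cart in front of the work surface, level with it; the furniture and walls round the work are solid. World frame = base frame: x ahead of the robot, y to its left, z up, the work surface at z = 0. Lengths are in m, angles in rad, forces in N, time in s.
With the tool pointing down it reaches from about 0.425 to 0.875 m from the base axis. Payload 4.7 kg.
Tool frame: the origin (TCP) lies midway between the tips of the shut fingers; the grasp point (between the pads) lies 19 mm behind it; x points along the fingers, z is the direction in which the jaws open and shut, and the axes are right-handed (so a half turn about x gives the same grasp; the last joint's range is limited). The gripper opens to 87 mm and grips with 3 to 60 N. Pads are 19 mm wide; open, the fingers measure 117 mm over their backs; the gripper's body (75 mm by 190 mm) begins 51 mm behind the grasp point.
Start: joints at [-1.154, 0.321, -0.07, 1.45, 0.023, 1.371, -0.057], TCP at [0.255, 0.598, 0.184] pointing down, gripper open.
Joint ranges: [-2.86, 2.86], [-0.3, 2.09], [-1.38, 1.24], [0.06, 2.45], [-1.56, 4.7], [0.09, 2.05], [-2.69, 2.69]. Speed limits (rad/s): [2.57, 2.57, 3.14, 3.14, 3.14, 3.14, 3.14].

INTERFACE

Orientations are given as a rotation vector (axis times angle).
In Python, from bench import ctrl, vision, close_job gives the robot as it stands. The module is installed in compiled form; this text tells all that it offers.
- The arm moves only by the tool servo_tool, never from a script. Its argument "commands" is a list that holds one entry, the list of rows, each a list of 7 numbers: the turn, a rotation vector about the tool's x, y, z in degrees, then the shift along the tool's x, y, z in mm, then the finger opening in mm, from 0 to 87. In form: [[[wx, wy, wz, x, y, z, grip], ...]]. A call has 1 to 5 rows; each row is the pose to reach, as a shift and turn from the pose commanded when the call began, along the tool's axes at that moment; what a row does not reach only later rows make up. A row lasts 1/8 s, in which the tool goes at most 62.5 mm and 10.7 degrees, less where a joint would pass 70% of its speed; a pose out of reach is approached as far as the arm can. A call with a gripper value outside its range is refused whole. The fingers move at their own pace and stop on an object; "newtons" is the grip in N (left out, the last holds). Time passes only in rows, so rows that repeat a pose let the fingers close. It gives the time, the measured TCP pose, the force and the opening at its end, in the units of the state.
- ctrl.get_state(): the state, without advancing time (a new reading comes with each control period).
- vision.get_image(name): name is "side" or "top"; returns the picture (480x640x3 uint8, red, green, blue); there is no depth.
- vision.camera_info(name): a dict with "fov_y" (degrees; the focal length in pixels is half the picture's height over the tangent of half this angle, whatever the lens; pixels are square), "cx", "cy" (the principal point, pixels), "pose" (4x4, takes a point from camera to world coordinates). Camera axes: x right, y down, z forward; pixel columns grow to the right and rows downward; lengths in m; the calibration is good to about 2 mm. A picture is of the moment at which its call begins. camera_info takes no time and is no camera call.
- close_job(): hands the job in, once; it reports no verdict.
The state is a dict: "time": time; "joint_positions": joint angles; "qd": joint speeds; "joint_torque": joint torques, N m; "position": TCP position; "tool_rot": TCP orientation; "ft_force": force on the tool from outside, world axes, zero at the start; "torque": the same for the moment, N m; "grip_width": opening from 0.0 (shut) to 1.0 (fully open).
Only numpy, scipy, OpenCV 4.12 (cv2) and the standard library are available. Lean on these libraries where they do the work, as an engineer would, in place of code of your own. Each camera call takes 0.05 s, during which the arm holds its last target. There are 200 camera calls.

## Working session

There is one attempt and no reset: what is moved stays moved. The work goes in short steps, Python scripts to look and compute and a tool call to move; the robot and the scene stay as the last step left them, time stands still between calls to the robot, and variables do not carry over. Pictures are saved under pics/ and viewed, about 8 in all and at most 12, crops included, and the job is handed in when it is done.

Besides the shell and the picture viewer there is one more tool, called after "Call:" as name(argument=value, ...) on one line, values as JSON. servo_tool: Moves the arm, as the interface text tells. Its arguments: {"type":"object","properties":{"commands":{"type":"array"},"newtons":{"type":"number"}},"required":["commands"]}

```bash
mkdir -p pics; python3 - <<'E'
from bench import ctrl, vision
import cv2
s=ctrl.get_state()
for k in("time","position","tool_rot","ft_force","grip_width"):print(k,s[k])
for n in("side","top"):
    i=vision.camera_info(n);print(n,i)
    cv2.imwrite(f"pics/{n}0.png",vision.get_image(n)[:,:,::-1])
E
```

```text
time 0.0
position [0.2546059  0.59738072 0.182771  ]
tool_rot [-0.90875384  1.37477205  0.90689024]
ft_force [-0.30472029 -0.32137655 -0.24457878]
grip_width 0.9997837743343732
side {'fov_y': 56.76954746469568, 'cx': 317.08891875138863, 'cy': 242.46102450933856, 'pose': array([[ 0.99956902,  0.02349504, -0.01759978,  0.56647203],
       [ 0.02792192, -0.57583804,  0.81708685, -0.77758438],
       [ 0.00906287, -0.81722612, -0.57624589,  0.65994669],
       [ 0.        ,  0.        ,  0.        ,  1.        ]])}
top {'fov_y': 56.89958858602069, 'cx': 320.9158073986029, 'cy': 240.92090695870013, 'pose': array([[-0.13649426, -0.96484838,  0.22458167,  0.33617007],
       [-0.99063264,  0.13201595, -0.03491065, -0.08144025],
       [ 0.00403512, -0.22724304, -0.97382972,  1.00739816],
       [ 0.        ,  0.        ,  0.        ,  1.        ]])}
```

View pics/side0.png

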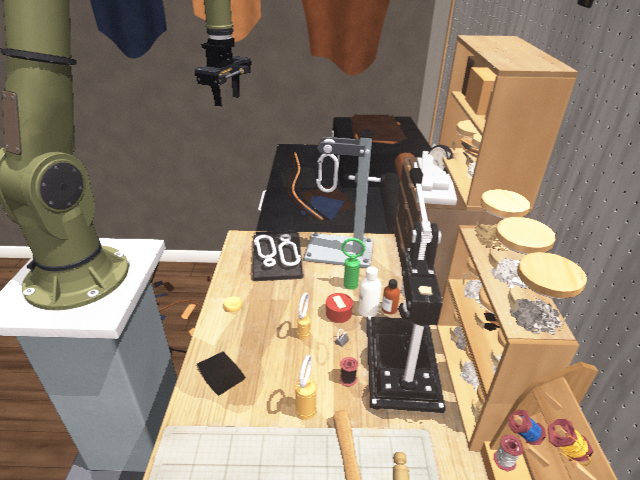

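View pics/top0.png

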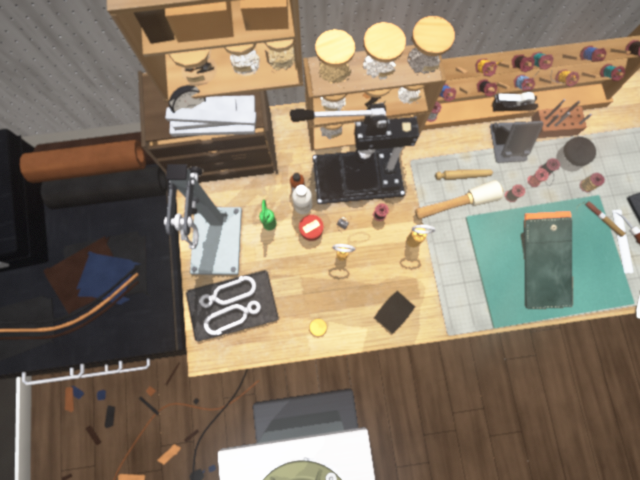

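Side: large weight near (306,400), small (304,325), green decoy (352,270), stand foot (340,250) and hook (328,170). Top: large (418,237), stand fork (180,220). I'll enlarge these.

```bash
cat > h.py <<'E'
from bench import ctrl, vision
import cv2, numpy as np
from scipy.spatial.transform import Rotation as R
def cam(n):
    i=vision.camera_info(n); f=240/np.tan(np.radians(i["fov_y"]/2)); return i,f
def ray(n,u,v):
    i,f=cam(n); P=i["pose"]; d=P[:3,:3]@[(u-i["cx"])/f,(v-i["cy"])/f,1]; return P[:3,3],d/np.linalg.norm(d)
def onz(n,u,v,z):
    o,d=ray(n,u,v); return o+d*(z-o[2])/d[2]
def tri(a,b):
    o1,d1=ray("side",*a);o2,d2=ray("top",*b)
    t=np.linalg.lstsq(np.c_[d1,-d2],o2-o1,rcond=None)[0]
    p,q=o1+d1*t[0],o2+d2*t[1]; return (p+q)/2,np.linalg.norm(p-q)*1000
def proj(n,p):
    i,f=cam(n);P=i["pose"];c=P[:3,:3].T@(np.asarray(p)-P[:3,3]);return np.array([i["cx"]+f*c[0]/c[2],i["cy"]+f*c[1]/c[2]])
def crop(img,x,y,w,h,W,H):
    return cv2.resize(img[y:y+h,x:x+w],(W,H),interpolation=cv2.INTER_CUBIC)
E
python3 - <<'E'
from h import *
s=cv2.imread("pics/side0.png");t=cv2.imread("pics/top0.png")
a=np.hstack([crop(s,300,125,80,60,400,300),crop(s,270,350,80,60,400,300)])
b=np.hstack([crop(t,160,160,80,60,400,300),crop(t,380,210,80,60,400,300)])
cv2.imwrite("pics/m1.png",np.vstack([a,b]))
cv2.imwrite("pics/m2.png",np.hstack([crop(s,300,225,80,60,400,300),crop(t,180,200,80,100,400,500)[:300]]))
E
```

```text
(no output)
```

View pics/m1.png

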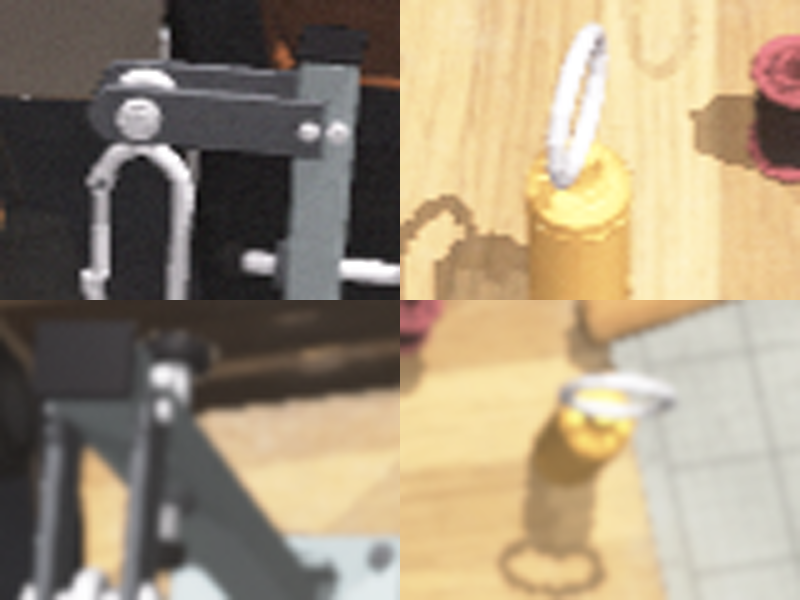

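```bash
python3 - <<'E'
from h import *
s=cv2.imread("pics/side0.png");t=cv2.imread("pics/top0.png")
cv2.imwrite("pics/m3.png",np.hstack([crop(s,295,130,85,140,364,600),crop(t,155,160,95,131,436,600)]))
E
```

```text
(no output)
```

View pics/m3.png

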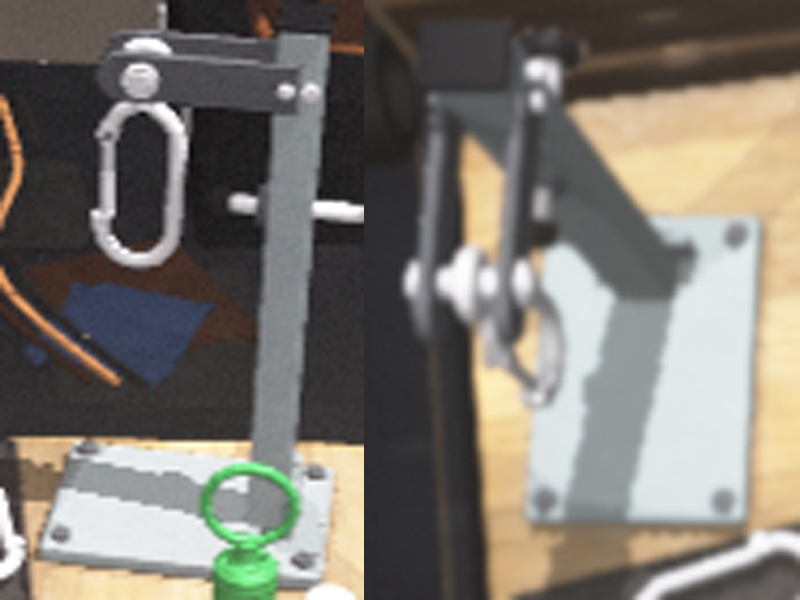

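```bash
python3 - <<'E'
from h import *
np.set_printoptions(precision=4,suppress=True)
for n,l in(("top",[(191.2,272.7),(238,273.5),(241.9,207.6)]),("side",[(312.8,232.7),(305.5,260.2),(370.2,265.3),(372.8,238.5)])):
    for p in l: print(n,p,onz(n,*p,.012))
print("pin near",tri((327.2,148.7),(190.5,222)))
print("pin ends z=.28",onz("top",165.5,221.1,.28),onz("top",190.5,222,.28))
print("hook bottom",tri((295+140/4.28,130+265/4.286),(155+178/4.58,160+402/4.58)))
print("ring c",tri((306,371),(423.6,229)),onz("side",306,371,.1035),onz("top",423.6,229,.1035))
print("cyl top",tri((306,390),(419,235)),onz("side",306,390,.07),onz("top",419,235,.07))
print("ring ends top",onz("top",380+162/5,210+88/5,.1035),onz("top",380+275/5,210+105/5,.1035))
print("ring side bottom/top",onz("side",270+165/5,350+183/5,.09),onz("side",270+192/5,350+27/5,.115))
s=ctrl.get_state();Rm=R.from_rotvec(s["tool_rot"]).as_matrix();print(Rm)
E
```

```text
top (191.2, 272.7) [0.5323 0.1843 0.012 ]
top (238, 273.5) [0.5161 0.0795 0.012 ]
top (241.9, 207.6) [0.6704 0.0557 0.012 ]
side (312.8, 232.7) [0.5342 0.185  0.012 ]
side (305.5, 260.2) [0.521  0.0663 0.012 ]
side (370.2, 265.3) [0.6747 0.0526 0.012 ]
side (372.8, 238.5) [0.6892 0.1647 0.012 ]
pin near (array([0.5668, 0.1079, 0.2796]), np.float64(0.2160020423414612))
pin ends z=.28 [0.5741 0.1498 0.28  ] [0.5667 0.1078 0.28  ]
hook bottom (array([0.5618, 0.1393, 0.1556]), np.float64(17.761539326911866))
ring c (array([ 0.5415, -0.3323,  0.1026]), np.float64(0.9309718696655255)) [ 0.542  -0.3329  0.1035] [ 0.5408 -0.3321  0.1035]
cyl top (array([ 0.5406, -0.3325,  0.0556]), np.float64(2.2174102325874703)) [ 0.5423 -0.3427  0.07  ] [ 0.5365 -0.3289  0.07  ]
ring ends top [ 0.5471 -0.3092  0.1035] [ 0.5333 -0.3551  0.1035]
ring side bottom/top [ 0.5382 -0.3515  0.09  ] [ 0.5448 -0.3119  0.115 ]
[[-0.0006 -0.92    0.392 ]
 [-0.0017  0.392   0.92  ]
 [-1.     -0.0001 -0.0018]]
```

Weight, hook and stand are located: pin ≈(0.570,0.127,0.28), stand yaw ≈-0.13, large weight ≈(0.5415,-0.3325), ring yaw ≈-0.25, gap to the rest screw ≈22 mm. I'll travel towards the weight and log joint data to fit the kinematics.

Call:
servo_tool(commands=[[[0,0,0,-6,-44,-43,87],[0,0,0,-12,-88,-86,87],[0,0,0,-18,-132,-129,87],[0,0,0,-24,-176,-172,87],[0,0,0,-30,-220,-215,87]]])

```text
time: 0.72
position: [0.3734, 0.3118, 0.2138]
tool_rot: [-0.908, 1.373, 0.908]
ft_force: [1.6, -0.7, 0.2]
grip_width: 0.999
```

```bash
cat > log.py <<'E'
from h import *
import json,os
s=ctrl.get_state()
L=json.load(open("log.json")) if os.path.exists("log.json") else [[[-1.154,0.321,-0.07,1.45,0.023,1.371,-0.057],[0.2546059,0.59738072,0.182771],[-0.90875384,1.37477205,0.90689024]]]
L.append([list(map(float,s[k])) for k in("joint_positions","position","tool_rot")]);json.dump(L,open("log.json","w"))
np.set_printoptions(precision=4,suppress=True)
print("t",s["time"],"q",s["joint_positions"],"\np",s["position"],"F",s["ft_force"],"M",s["torque"],"w",87*s["grip_width"])
print(R.from_rotvec(s["tool_rot"]).as_matrix())
E
python3 log.py
```

```text
t 0.725 q [-0.8623 -0.0434  0.1087  1.8014  0.0048  1.3834  0.4133] 
p [0.3734 0.3118 0.2138] F [ 1.641  -0.6705  0.2428] M [ 0.0264 -0.0721  0.0267] w 86.91009539028535
[[-0.0001 -0.9199  0.3921]
 [-0.0001  0.3921  0.9199]
 [-1.      0.0001 -0.0001]]
```

Call:
servo_tool(commands=[[[0,0,0,0,-35,-51,87],[0,0,0,0,-70,-103,87],[0,0,0,0,-105,-154,87],[0,0,0,0,-140,-206,87],[0,0,0,0,-175,-257,87]]])

```text
time: 1.35
position: [0.4331, 0.0069, 0.2137]
tool_rot: [-0.907, 1.373, 0.908]
ft_force: [1.8, -0.2, -0.6]
grip_width: 1.0
```

```bash
python3 log.py
```

```text
t 1.35 q [-0.6031 -0.2001  0.4613  1.9193  0.0893  1.4021  1.0033] 
p [0.4331 0.0069 0.2137] F [ 1.7993 -0.2295 -0.6018] M [ 0.0141 -0.0758  0.0129] w 87.00103896963216
[[ 0.0004 -0.92    0.3919]
 [ 0.0006  0.3919  0.92  ]
 [-1.     -0.0001  0.0007]]
```

Call:
servo_tool(commands=[[[0,0,0,0,-27,-46,87],[0,0,0,0,-54,-93,87],[0,0,0,0,-81,-139,87],[0,0,0,0,-108,-186,87],[0,0,0,0,-135,-232,87]]])

```text
time: 1.98
position: [0.4663, -0.2589, 0.2139]
tool_rot: [-0.908, 1.372, 0.908]
ft_force: [0.7, 1.4, -0.5]
grip_width: 0.998
```

```bash
python3 log.py
```

```text
t 1.975 q [-0.3798  0.0574  0.8798  1.7221 -0.0459  1.3827  1.6762] 
p [ 0.4663 -0.2589  0.2139] F [ 0.6952  1.3738 -0.4604] M [ 0.0389 -0.0818  0.0212] w 86.85159769385922
[[ 0.0008 -0.9202  0.3915]
 [ 0.0006  0.3915  0.9202]
 [-1.     -0.0005  0.0009]]
```

```bash
cat > fk.py <<'E'
from h import *
import json,itertools
from scipy.optimize import least_squares
def fk(q,p,s):
    h,L1,L2,T,a0,a1,a2,a3=p[:8]; off=p[8:]
    Rz=lambda a:R.from_euler('z',a);Ry=lambda a:R.from_euler('y',a)
    r=Rz(s[0]*q[0]+off[0]); x=np.array([0,0,h])+r.apply([a0,0,0])
    r=r*Ry(q[1]); r=r*Rz(s[1]*q[2]); x=x+r.apply([a1,0,L1])
    r=r*Ry(q[3]); x=x+r.apply([a2,0,0]); r=r*Rz(s[2]*q[4]); x=x+r.apply([0,0,L2])
    r=r*Ry(q[5]); x=x+r.apply([a3,0,0]); r=r*Rz(s[3]*q[6]+off[1]); x=x+r.apply([0,0,T])
    return x,r*R.from_matrix(np.array([[0,0,1],[0,1,0],[1,0,0]]).T*np.array([1,-1,1])[None]) # tool x=z_flange
def fit(L):
    best=None
    for s in itertools.product([-1,1],repeat=4):
        def f(p):
            o=[]
            for q,x,w in L:
                X,r=fk(q,p,s); o+=list((X-x)*5)+list((r.as_matrix()-R.from_rotvec(w).as_matrix()).ravel())
            return np.r_[o,1e-3*(p[4:8])]
        for o in(0,np.pi/2,np.pi,-np.pi/2):
            z=least_squares(f,[.3,.4,.4,.3,0,0,0,0,0,o],max_nfev=60)
            if best is None or z.cost<best[0]: best=(z.cost,s,z.x)
    return best
E
cat > fit.py <<'E'
from fk import *
np.set_printoptions(precision=4,suppress=True)
L=json.load(open("log.json"));b=fit(L);print(b)
for q,x,w in L:
    X,r=fk(q,b[2],b[1]);print((X-x)*1000,np.degrees((r*R.from_rotvec(w).inv()).magnitude()))
json.dump([list(b[1]),list(b[2])],open("par.json","w"))
E
python3 fit.py
```

```text
(np.float64(0.000607607670980011), (-1, -1, -1, -1), array([ 8.4157,  0.4459,  0.2683,  8.682 , -0.0155,  0.0174, -0.0863,
       -0.2251, -0.0388,  3.1028]))
[ 2.9783 -0.7051  0.0685] 0.13122756241381098
[-3.5727  4.5253  0.8863] 0.0009098785572892333
[ 0.5348 -0.2404 -0.0276] 0.001822963909823325
[-1.8016 -0.5802 -0.9271] 0.0023540041355957237
```

Call:
servo_tool(commands=[[[0,0,-10,0,1,-13,87],[0,0,-20,0,3,-27,87],[0,0,-30,0,5,-40,87]]])

```text
time: 2.35
position: [0.4542, -0.2743, 0.2155]
tool_rot: [-1.082, 1.153, 0.674]
ft_force: [0.0, -0.9, 1.1]
grip_width: 1.0
```

```bash
python3 log.py; python3 fit.py
```

```text
t 2.35 q [ 0.0199 -0.2656  0.4508  2.0053  0.069   1.0524  1.6274] 
p [ 0.4542 -0.2743  0.2155] F [ 0.0401 -0.908   1.0513] M [ 0.0816  0.3705 -0.011 ] w 86.96462586693879
[[ 0.3075 -0.8724  0.38  ]
 [-0.0969  0.3685  0.9245]
 [-0.9466 -0.3211  0.0288]]
(np.float64(0.0015006428424644705), (-1, -1, -1, -1), array([ 0.2097,  0.4499,  0.5144,  0.4004, -0.0045,  0.0036, -0.0511,
        0.0043, -0.0411, -3.1823]))
[1.218  0.9965 0.575 ] 0.13409640442286974
[-0.8426  6.9881 -0.4427] 0.02444283972709289
[-0.8647  2.1869  1.2609] 0.024499519235962615
[-5.9909  0.0468 -1.2879] 0.02454979291340822
[-0.9369 -2.6765 -0.1054] 0.7659880952597393
```

```bash
cat > ik.py <<'E'
from fk import *
s,p=json.load(open("par.json"));p=np.array(p)
lo=np.array([-2.86,-.3,-1.38,.06,-1.56,.09,-2.69]);hi=np.array([2.86,2.09,1.24,2.45,4.7,2.05,2.69])
def pose(az,el,roll=0):  # tool x at azimuth az, el below horizontal; jaws horizontal
    x=np.array([np.cos(el)*np.cos(az),np.cos(el)*np.sin(az),-np.sin(el)]);z=np.array([-np.sin(az),np.cos(az),0]);
    return R.from_matrix(np.c_[x,np.cross(z,x),z])
def ik(X,r,seeds):
    best=None
    for q0 in seeds:
        f=lambda q:(lambda a:np.r_[(a[0]-X)*5,(a[1]*r.inv()).as_rotvec()])(fk(q,p,s))
        z=least_squares(f,np.clip(q0,lo+.01,hi-.01),bounds=(lo,hi),max_nfev=60)
        if best is None or z.cost<best[0]: best=(z.cost,z.x)
    return best
E
python3 - <<'E'
from ik import *
np.set_printoptions(precision=2,suppress=True)
rng=np.random.default_rng(0)
cur=np.array(json.load(open("log.json"))[-1][0])
seeds=[cur]+[np.clip(cur+rng.normal(0,.5,7),lo,hi) for _ in range(4)]
for name,W,zs in(("weight",(.5415,-.3325),.045),("hook",(.575,.127),.11),("hookfront",(.545,.13),.13)):
  for az in(-1.57,-1.0,-.5,-.1,.2,.6,1.57):
    for el in(20,30,40,50):
        r=pose(az,np.radians(el));X=np.array([*W,zs])+.019*r.apply([1,0,0])
        c,q=ik(X,r,seeds);print(name,az,el,"%.5f"%c,q if c<1e-5 else "")
E
```

```text
weight -1.57 20 0.00000 [-0.4   0.59  0.35  2.05  1.22  1.14 -1.01]
weight -1.57 30 0.00000 [-1.    0.87  1.17  2.05  0.43  0.67 -0.36]
weight -1.57 40 0.00000 [-0.53  0.43  0.64  2.03  0.85  0.87 -0.56]
weight -1.57 50 0.00000 [ 0.83  0.41 -0.82  2.    1.15  1.16 -0.61]
weight -1.0 20 0.00205 
weight -1.0 30 0.00020 
weight -1.0 40 0.00000 [-0.57  0.1   0.75  2.39  1.57  0.52 -0.66]
weight -1.0 50 0.00000 [-0.06  0.06  0.31  2.28  1.08  0.47 -0.09]
weight -0.5 20 0.05790 
weight -0.5 30 0.02164 
weight -0.5 40 0.00287 
weight -0.5 50 0.00000 [ 0.23 -0.03  0.31  2.36 -0.4   0.12  1.99]
weight -0.1 20 0.00198 
weight -0.1 30 0.01962 
weight -0.1 40 0.01005 
weight -0.1 50 0.00021 
weight 0.2 20 0.00463 
weight 0.2 30 0.01403 
weight 0.2 40 0.00344 
weight 0.2 50 0.00000 [ 2.04  0.57 -1.37  2.15 -0.09  0.48  2.66]
weight 0.6 20 0.05889 
weight 0.6 30 0.02916 
weight 0.6 40 0.00936 
weight 0.6 50 0.00046 
weight 1.57 20 0.22774 
weight 1.57 30 0.22143 
weight 1.57 40 0.05075 
weight 1.57 50 0.04043 
hook -1.57 20 0.00000 [-0.59  0.82 -0.23  1.44  0.94  1.91 -1.02]
hook -1.57 30 0.00000 
[... 1821 characters left out ...]
0.00000 [-0.52  0.   -0.37  2.39  1.34  1.05 -0.74]
hookfront -0.5 40 0.00000 [-0.4  -0.08 -0.38  2.32  1.1   0.91 -0.44]
hookfront -0.5 50 0.00000 [-0.17 -0.11 -0.49  2.24  0.81  0.84 -0.1 ]
hookfront -0.1 20 0.04027 
hookfront -0.1 30 0.01809 
hookfront -0.1 40 0.00260 
hookfront -0.1 50 0.00000 [-0.3  -0.29 -0.19  2.39  0.64  0.51  0.49]
hookfront 0.2 20 0.09389 
hookfront 0.2 30 0.04256 
hookfront 0.2 40 0.01321 
hookfront 0.2 50 0.00162 
hookfront 0.6 20 0.09239 
hookfront 0.6 30 0.03712 
hookfront 0.6 40 0.00681 
hookfront 0.6 50 0.00000 [-0.49 -0.3   0.41  2.38 -0.54  0.5   2.52]
hookfront 1.57 20 0.12040 
hookfront 1.57 30 0.23003 
hookfront 1.57 40 0.15337 
hookfront 1.57 50 0.03317
```

```bash
python3 - <<'E'
from h import *
s=vision.get_image("side")[:,:,::-1];t=vision.get_image("top")[:,:,::-1]
p=ctrl.get_state()["position"];a=proj("side",p).astype(int);b=proj("top",p).astype(int);print(a,b)
cv2.imwrite("pics/m4.png",np.hstack([crop(s,a[0]-90,a[1]-140,150,200,400,533),crop(t,b[0]-80,b[1]-90,150,200,400,533)]))
E
```

```text
[246 291] [418 264]
```

View pics/m4.png

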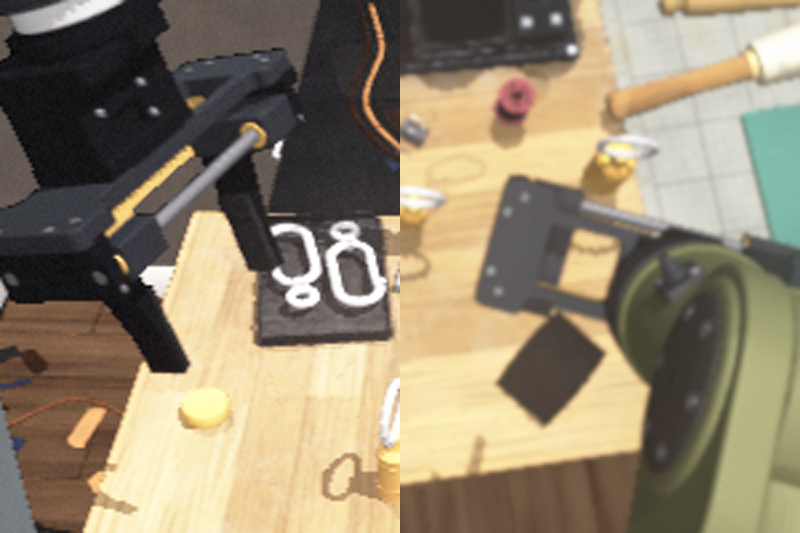

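Gripper's wide side is along the jaws. I'll check where the neighbours sit before choosing the approach.

```bash
python3 - <<'E'
from h import *
np.set_printoptions(precision=3,suppress=True)
for n,sp,tp,z in(("small cyltop",(304,319),(341,256),.046),("spool",(349,361),(381,210),.042),("clip",(342,336),(343,222),.025),("tin",(339,301),(311,226),.035),("glue",(371,272),(301,189),.11),("dye",(393,284),(297,180),.078),("wax",(233,303),(318,327),.013),("offcut",(220,373),(394,311),.008),("green ring",(353,248),(267,208),.1)):
    print(n,onz("side",*sp,z),onz("top",*tp,z))
E
python3 - <<'E'
import sys;sys.path.insert(0,'.')
import os;os.chdir('.')
from ik import *
np.set_printoptions(precision=2,suppress=True)
rng=np.random.default_rng(0)
cur=np.array(json.load(open("log.json"))[-1][0])
seeds=[cur,np.array([-.5,.2,.5,2.2,1.2,.5,-.6])]+[np.clip(cur+rng.normal(0,.6,7),lo,hi) for _ in range(5)]
for az in(-1.2,-1.0,-.85,-.7,-.5):
    for el in(25,30,35,40,45):
        r=pose(az,np.radians(el));X=np.array([.5415,-.3325,.045])+.019*r.apply([1,0,0])
        c,q=ik(X,r,seeds);print(az,el,"%.5f"%c,q if c<1e-5 else "")
E
```

```text
small cyltop [ 0.53  -0.164  0.046] [ 0.518 -0.155  0.046]
spool [ 0.614 -0.26   0.042] [ 0.612 -0.261  0.042]
clip [ 0.603 -0.185  0.025] [ 0.6   -0.173  0.025]
tin [ 0.598 -0.099  0.035] [ 0.598 -0.099  0.035]
glue [ 0.658 -0.094  0.11 ] [ 0.662 -0.087  0.11 ]
dye [ 0.705 -0.091  0.078] [ 0.696 -0.081  0.078]
wax [ 0.375 -0.089  0.013] [ 0.373 -0.084  0.013]
offcut [ 0.384 -0.266  0.008] [ 0.385 -0.257  0.008]
green ring [ 0.627 -0.001  0.1  ] [ 0.633 -0.01   0.1  ]
-1.2 25 0.00000 [-0.23  0.32  0.22  2.35  1.68  0.95 -1.1 ]
-1.2 30 0.00000 [ 0.27  0.26 -0.27  2.34  1.66  0.97 -0.96]
-1.2 35 0.00000 [-0.31  0.22  0.37  2.31  1.47  0.76 -0.81]
-1.2 40 0.00000 [-0.21  0.18  0.31  2.28  1.35  0.71 -0.64]
-1.2 45 0.00000 [-0.68  0.21  0.86  2.24  1.06  0.57 -0.37]
-1.0 25 0.00114 
-1.0 30 0.00020 
-1.0 35 0.00000 [ 0.01  0.11  0.13  2.43  1.79  0.65 -0.88]
-1.0 40 0.00000 [-0.07  0.08  0.25  2.39  1.6   0.56 -0.66]
-1.0 45 0.00000 [-0.12  0.06  0.33  2.34  1.36  0.5  -0.39]
-0.85 25 0.01136 
-0.85 30 0.00605 
-0.85 35 0.00179 
-0.85 40 0.00001 [ 0.27  0.02 -0.01  2.45  1.84  0.43 -0.7 ]
-0.85 45 0.00000 [ 0.08  0.01  0.21  2.39  1.51  0.36 -0.36]
-0.7 25 0.02845 
-0.7 30 0.01626 
-0.7 35 0.00677 
-0.7 40 0.00121 
-0.7 45 0.00000 [ 0.16 -0.03  0.22  2.43  1.71  0.2  -0.38]
-0.5 25 0.03820 
-0.5 30 0.02164 
-0.5 35 0.00951 
-0.5 40 0.00222 
-0.5 45 0.00000 [-0.75 -0.16  1.24  2.45  2.05  0.1  -0.4 ]
```

```bash
python3 - <<'E'
from ik import *
np.set_printoptions(precision=2,suppress=True)
rng=np.random.default_rng(1)
cur=np.array(json.load(open("log.json"))[-1][0]);rc=R.from_rotvec(json.load(open("log.json"))[-1][2])
for name,W,yaw,zs in(("weight",(.5415,-.3325),-.25,.1035),("hook",(.57,.127),-.13,.16),("front",(.5,.136),-.13,.16)):
  for el in(30,40,50):
   for roll in(0,180):
    az=yaw-np.pi/2
    r=pose(az,np.radians(el))*R.from_euler('x',roll,degrees=True);yh=np.array([-np.sin(yaw),np.cos(yaw),0])
    X=np.array([*W,zs])+.0225*yh+.009*r.apply([1,0,0])
    res=[ik(X,r,[np.clip(cur+rng.normal(0,.4,7),lo,hi)]) for _ in range(6)]+[ik(X,r,[cur])]
    ok=[q for c,q in res if c<1e-6]
    print(name,el,roll,X, min(ok,key=lambda q:np.linalg.norm(q-cur)) if ok else None, np.degrees((rc.inv()*r).as_rotvec()))
E
```

```text
weight 30 0 [ 0.55 -0.32  0.1 ] [-0.77  0.71  0.91  1.79  0.55  1.13 -0.49] [ 63.76  54.11 -35.03]
weight 30 180 [ 0.55 -0.32  0.1 ] None [-97.41  38.07  58.81]
weight 40 0 [ 0.55 -0.32  0.1 ] [-0.45  0.47  0.54  1.79  0.68  1.19 -0.53] [ 67.67  47.95 -26.86]
weight 40 180 [ 0.55 -0.32  0.1 ] [-0.32  0.44  0.38  1.79  0.75  1.23  2.56] [-98.85  28.99  51.76]
weight 50 0 [ 0.55 -0.32  0.1 ] [-0.69  0.52  0.96  1.78  0.32  1.07 -0.2 ] [ 71.17  41.62 -18.66]
weight 50 180 [ 0.55 -0.32  0.1 ] [-0.06  0.35  0.15  1.78  0.69  1.21  2.66] [-99.68  20.    44.6 ]
hook 30 0 [0.57 0.14 0.16] [-0.9   0.77  0.32  1.28  0.55  1.83 -0.77] [ 58.33  49.72 -36.15]
hook 30 180 [0.57 0.14 0.16] [-0.8   0.75  0.15  1.28  0.63  1.87  2.31] [-104.01   40.48   55.67]
hook 40 0 [0.57 0.14 0.15] [-0.7   0.65  0.04  1.34  0.59  1.79 -0.85] [ 61.92  44.07 -27.68]
hook 40 180 [0.57 0.14 0.15] [-0.68  0.64  0.02  1.34  0.6   1.8   2.29] [-105.61   30.81   49.05]
hook 50 0 [0.57 0.14 0.15] [-0.97  0.59  0.52  1.4   0.3   1.62 -0.64] [ 65.12  38.27 -19.19]
hook 50 180 [0.57 0.14 0.15] [-0.57  0.54 -0.07  1.4   0.54  1.7   2.3 ] [-106.55   21.22   42.32]
front 30 0 [0.5  0.15 0.16] [-1.07  0.69  0.43  1.45  0.47  1.8  -0.82] [ 58.33  49.72 -36.15]
front 30 180 [0.5  0.15 0.16] [-0.66  0.65 -0.17  1.45  0.7   1.94  2.11] [-104.01   40.48   55.67]
front 40 0 [0.5  0.15 0.15] [-1.45  0.84  1.14  1.5   0.04  1.63 -0.45] [ 61.92  44.07 -27.68]
front 40 180 [0.5  0.15 0.15] None [-105.61   30.81   49.05]
front 50 0 [0.5  0.15 0.15] [-0.8   0.43  0.14  1.56  0.44  1.66 -0.86] [ 65.12  38.27 -19.19]
front 50 180 [0.5  0.15 0.15] [-0.54  0.43 -0.19  1.56  0.53  1.71  2.19] [-106.55   21.22   42.32]
```

```bash
cat > plan.py <<'E'
from ik import *
def plan(X,r,grip,mx=10.,mm=60.):
    s=ctrl.get_state();r0=R.from_rotvec(s["tool_rot"]);d=r0.inv().apply((np.array(X)-s["position"])*1000);w=np.degrees((r0.inv()*r).as_rotvec())
    n=int(np.ceil(max(np.linalg.norm(w)/mx,np.linalg.norm(d)/mm,1)))
    print("n",n,"w",w.round(1),"d",d.round(1))
    k=min(n,5);print([[*(w*i/n).round(1).tolist(),*(d*i/n).round(0).tolist(),grip] for i in range(1,k+1)])
E
python3 - <<'E'
from plan import *
plan([.55,-.25,.22],pose(-.25-np.pi/2,np.radians(40)),87)
E
```

```text
n 9 w [ 67.1  47.5 -26.9] d [ 24.2 -75.2  65.7]
[[7.5, 5.3, -3.0, 3.0, -8.0, 7.0, 87], [14.9, 10.6, -6.0, 5.0, -17.0, 15.0, 87], [22.4, 15.8, -9.0, 8.0, -25.0, 22.0, 87], [29.8, 21.1, -11.9, 11.0, -33.0, 29.0, 87], [37.3, 26.4, -14.9, 13.0, -42.0, 37.0, 87]]
```

Call:
servo_tool(commands=[[[7.5,5.3,-3,3,-8,7,87],[15,10.6,-6,5,-17,15,87],[22.4,15.8,-9,8,-25,22,87],[30,21,-12,11,-33,29,87],[37.3,26.4,-15,13,-42,37,87]]], newtons=50)

```text
time: 3.08
position: [0.5086, -0.2592, 0.2197]
tool_rot: [-0.828, 1.439, -0.131]
ft_force: [-0.7, -0.1, -1.1]
grip_width: 0.995
```

```bash
python3 log.py;python3 - <<'E'
from plan import *
plan([.55,-.25,.22],pose(-.25-np.pi/2,np.radians(40)),87)
E
```

```text
t 3.075 q [ 0.1323 -0.1019 -0.1041  1.9943  0.6384  1.1126  0.2403] 
p [ 0.5086 -0.2592  0.2197] F [-0.7238 -0.0521 -1.1438] M [ 0.5537  0.2613 -0.0224] w 86.58602085112233
[[ 0.1758 -0.3919  0.9031]
 [-0.5484  0.7228  0.4204]
 [-0.8175 -0.5692 -0.0878]]
n 5 w [ 32.3  23.  -12.8] d [ 2.  -9.8 41.2]
[[6.5, 4.6, -2.6, 0.0, -2.0, 8.0, 87], [12.9, 9.2, -5.1, 1.0, -4.0, 16.0, 87], [19.4, 13.8, -7.7, 1.0, -6.0, 25.0, 87], [25.9, 18.4, -10.3, 2.0, -8.0, 33.0, 87], [32.3, 23.0, -12.8, 2.0, -10.0, 41.0, 87]]
```

Call:
servo_tool(commands=[[[6.5,4.6,-2.6,0,-2,8,87],[13,9.2,-5.1,1,-4,16,87],[19.4,13.8,-7.7,1,-6,25,87],[26,18.4,-10.3,2,-8,33,87],[32.3,23,-12.8,2,-10,41,87]]])

```text
time: 3.7
position: [0.5505, -0.2489, 0.2194]
tool_rot: [-0.507, 1.562, -0.872]
ft_force: [0.7, -0.0, -0.8]
grip_width: 0.999
```

```bash
python3 log.py;python3 - <<'E'
from plan import *
s=vision.get_image("side")[:,:,::-1];t=vision.get_image("top")[:,:,::-1]
cv2.imwrite("pics/s5.png",s);cv2.imwrite("pics/t5.png",t)
p=ctrl.get_state()["position"];print(proj("side",p),proj("top",p))
cv2.imwrite("pics/m5.png",np.hstack([crop(s,250,290,100,140,400,560),crop(t,360,180,100,140,400,560)]))
E
```

```text
t 3.7 q [ 0.0044  0.3568 -0.1629  1.6339  0.8376  1.6004 -0.5803] 
p [ 0.5505 -0.2489  0.2194] F [ 0.6926 -0.0221 -0.7539] M [ 0.8132 -0.1939  0.0193] w 86.95319981383075
[[-0.1892  0.1558  0.9695]
 [-0.7437  0.6219 -0.2451]
 [-0.6411 -0.7674 -0.0018]]
[314.44349434 279.49259432] [392.16088106 214.0050513 ]
```

View pics/m5.png

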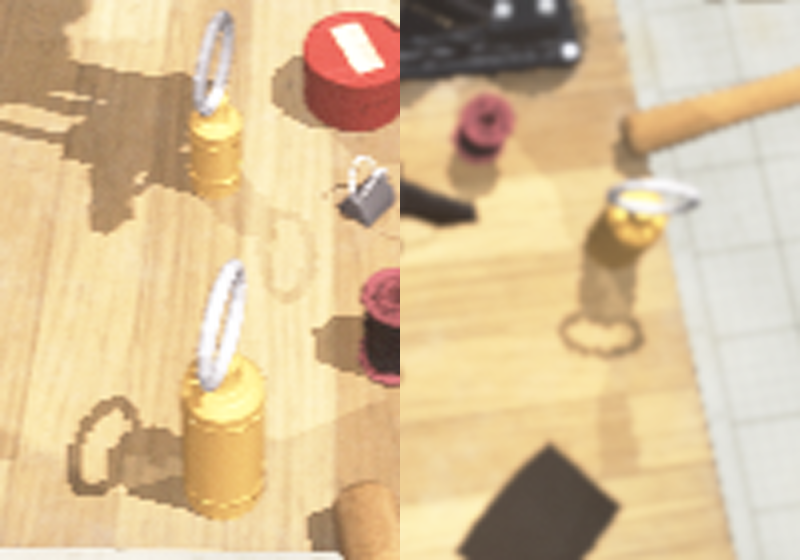

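```bash
python3 - <<'E'
from h import *
np.set_printoptions(precision=1,suppress=True)
a=np.linspace(0,2*np.pi,181)
for yaw in(-.15,-.22,-.29,-.36):
  for W in((.5415,-.3325),):
    y=np.array([-np.sin(yaw),np.cos(yaw),0])
    P=[np.array([*W,.1035])+.0252*(np.cos(t)*y+np.sin(t)*np.array([0,0,1])) for t in a]
    S=np.array([proj("side",p) for p in P]);T=np.array([proj("top",p) for p in P])
    print(yaw,"side c",S.mean(0),"top",S[S[:,1].argmin()],"bot",S[S[:,1].argmax()],"xr",S[:,0].min(),S[:,0].max(),"| top L",T[T[:,0].argmin()],"R",T[T[:,0].argmax()],"yr",T[:,1].min(),T[:,1].max())
E
```

```text
-0.15 side c [305.7 370.8] top [308.  354.1] bot [303.2 387.8] xr 302.3551095434888 308.8259850027223 | top L [411.5 229.1] R [436.  228.1] yr 225.55588973669848 231.63587835444656
-0.22 side c [305.6 370.8] top [308.8 354.3] bot [302.3 387.6] xr 301.2098146240687 309.908852765424 | top L [411.5 228.4] R [436.1 228.9] yr 225.40900100409564 231.78363779124948
-0.29 side c [305.6 370.8] top [309.6 354.4] bot [301.4 387.4] xr 300.08827205092666 310.9726829636529 | top L [411.6 227.6] R [436.  229.7] yr 225.08124831873602 232.1130198283486
-0.36 side c [305.6 370.8] top [310.4 354.7] bot [300.6 387.1] xr 298.99641769817276 312.012667739112 | top L [411.7 226.8] R [435.9 230.4] yr 224.62308474203925 232.57502017204692
```

```bash
python3 - <<'E'
from plan import *
plan([.560,-.267,.142],pose(-.28-np.pi/2,np.radians(40)),50)
E
```

```text
n 2 w [1.7 1.4 0. ] d [60.1 46.4 13.2]
[[0.8, 0.7, 0.0, 30.0, 23.0, 7.0, 50], [1.7, 1.4, 0.0, 60.0, 46.0, 13.0, 50]]
```

Call:
servo_tool(commands=[[[0.8,0.7,0,30,23,7,50],[1.7,1.4,0,60,46,13,50],[1.7,1.4,0,60,46,13,50]]])

```text
time: 4.18
position: [0.5554, -0.27, 0.1436]
tool_rot: [-0.479, 1.576, -0.898]
ft_force: [-0.6, -0.4, 0.8]
grip_width: 0.744
```

```bash
python3 log.py;python3 - <<'E'
from plan import *
plan([.5453,-.3183,.0971],pose(-.28-np.pi/2,np.radians(40)),50)
E
```

```text
t 4.175 q [ 0.026   0.4574 -0.1428  1.6581  0.8481  1.5122 -0.6682] 
p [ 0.5554 -0.27    0.1436] F [-0.5824 -0.416   0.7882] M [ 0.779  -0.1977  0.0122] w 64.70188303529524
[[-0.2157  0.1775  0.9602]
 [-0.7356  0.6171 -0.2793]
 [-0.6421 -0.7666 -0.0025]]
n 2 w [-0.  -0.2  0. ] d [67.6  4.   3.9]
[[-0.0, -0.1, 0.0, 34.0, 2.0, 2.0, 50], [-0.0, -0.2, 0.0, 68.0, 4.0, 4.0, 50]]
```

Call:
servo_tool(commands=[[[0,0,0,25,0,0,50],[0,0,0,50,0,0,50],[0,0,0,70,0,0,50],[0,0,0,70,0,0,50],[0,0,0,70,0,0,50]]])

```text
time: 4.8
position: [0.5432, -0.3203, 0.1012]
tool_rot: [-0.475, 1.57, -0.897]
ft_force: [0.6, 0.2, 0.2]
grip_width: 0.578
```

```bash
python3 log.py; python3 - <<'E'
from plan import *
s=vision.get_image("side")[:,:,::-1];t=vision.get_image("top")[:,:,::-1]
cv2.imwrite("pics/m6.png",np.hstack([crop(s,260,300,100,120,400,480),crop(t,370,170,100,120,400,480)]))
E
```

```text
t 4.8 q [ 0.0845  0.4787 -0.1156  1.7214  0.8879  1.3965 -0.6861] 
p [ 0.5432 -0.3203  0.1012] F [0.5612 0.2499 0.198 ] M [ 0.8033 -0.152  -0.0243] w 50.29798093616255
[[-0.2106  0.1828  0.9603]
 [-0.7347  0.6184 -0.2788]
 [-0.6448 -0.7643  0.0041]]
```

View pics/m6.png

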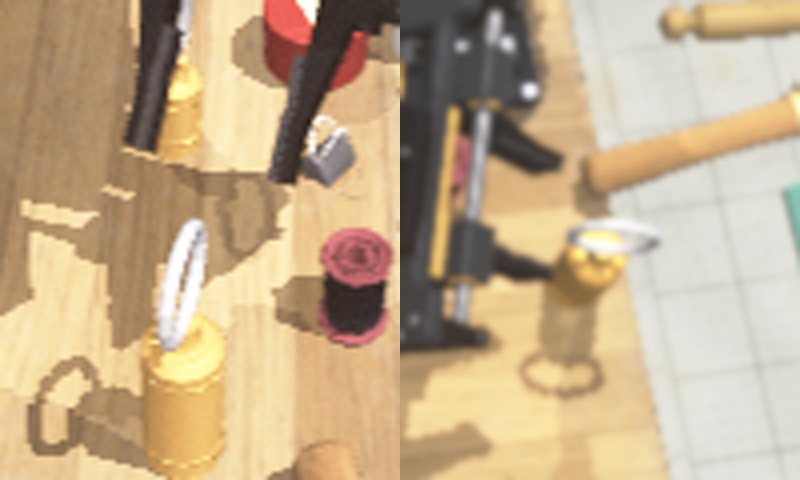

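```bash
python3 - <<'E'
from h import *
p=[.5432,-.3203,.1012]
print(proj("side",p),proj("top",p),tri((313.5,341),(408.5,224)),tri((296,336),(407.5,238)),tri((331,345),(409.5,211)))
c=[.5474,-.3109,.1035];print(proj("side",c),proj("top",c))
E
```

```text
[307.16120421 365.46240532] [417.6548495  228.93714311] (array([ 0.55088078, -0.29583286,  0.12972711]), np.float64(2.6636018623696898)) (array([ 0.52224144, -0.28794456,  0.13126539]), np.float64(3.7711465551538934)) (array([ 0.57829043, -0.30298765,  0.12952842]), np.float64(3.0242323479741318))
[310.08418365 359.81278987] [413.14762225 227.33800747]
```

Visible tips sit ~38 mm behind the reported TCP (at 50 mm opening). Closing gently here will tell whether that's finger kinematics or an offset.

Call:
servo_tool(commands=[[[0,0,0,0,0,0,20],[0,0,0,0,0,0,12],[0,0,0,0,0,0,12],[0,0,0,0,0,0,12],[0,0,0,0,0,0,12]]], newtons=5)

```text
time: 5.52
position: [0.5422, -0.3211, 0.1001]
tool_rot: [-0.475, 1.572, -0.898]
ft_force: [-0.2, 0.4, -0.6]
grip_width: 0.162
```

```bash
python3 log.py; python3 - <<'E'
from plan import *
s=vision.get_image("side")[:,:,::-1];t=vision.get_image("top")[:,:,::-1]
cv2.imwrite("pics/m7.png",np.hstack([crop(s,270,310,80,96,400,480),crop(t,370,180,80,96,400,480)]))
E
```

```text
t 5.525 q [ 0.0854  0.48   -0.1149  1.7225  0.888   1.396  -0.6865] 
p [ 0.5422 -0.3211  0.1001] F [-0.2091  0.4135 -0.5516] M [ 0.8478 -0.1482 -0.0319] w 14.056668902855527
[[-0.2127  0.1824  0.9599]
 [-0.7345  0.618  -0.2802]
 [-0.6444 -0.7647  0.0025]]
```

View pics/m7.png

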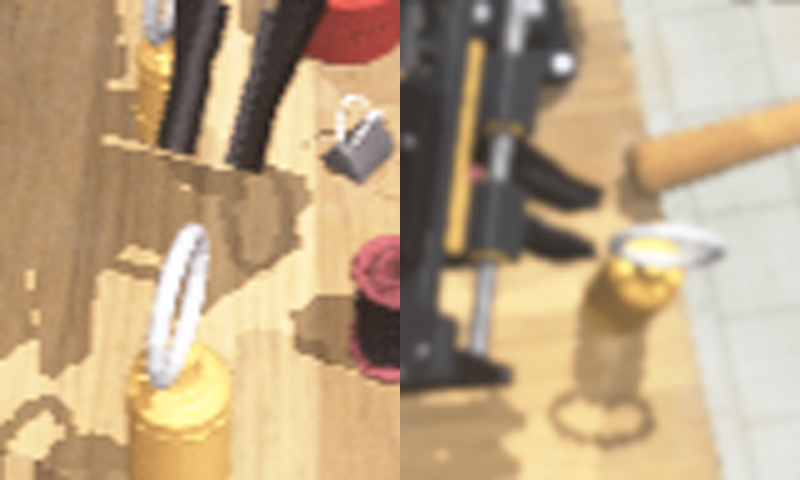

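Call:
servo_tool(commands=[[[0,0,0,0,0,0,40],[0,0,0,8,1,0,40],[0,0,0,20,3,1,40],[0,0,0,37,5,2,40],[0,0,0,37,5,2,40]]])

```text
time: 6.25
position: [0.5349, -0.3475, 0.0711]
tool_rot: [-0.475, 1.575, -0.9]
ft_force: [-1.4, -0.1, -0.4]
grip_width: 0.455
```

```bash
python3 log.py; python3 - <<'E'
from plan import *
s=vision.get_image("side")[:,:,::-1];t=vision.get_image("top")[:,:,::-1]
cv2.imwrite("pics/m8.png",np.hstack([crop(s,270,310,80,96,400,480),crop(t,370,180,80,96,400,480)]))
p=np.array([.2546,.5974,.1828]);print(proj("side",p),proj("side",p+[0,0,.038]))
E
```

```text
t 6.25 q [ 0.1126  0.5111 -0.0958  1.7461  0.913   1.3356 -0.703 ] 
p [ 0.5349 -0.3475  0.0711] F [-1.3548 -0.0786 -0.4108] M [ 0.7849 -0.1719 -0.0051] w 39.58536482398358
[[-0.2168  0.1816  0.9592]
 [-0.7343  0.6171 -0.2828]
 [-0.6432 -0.7657 -0.0004]]
[229.24387976 113.01735794] [227.96270969 100.98614842]
```

View pics/m8.png

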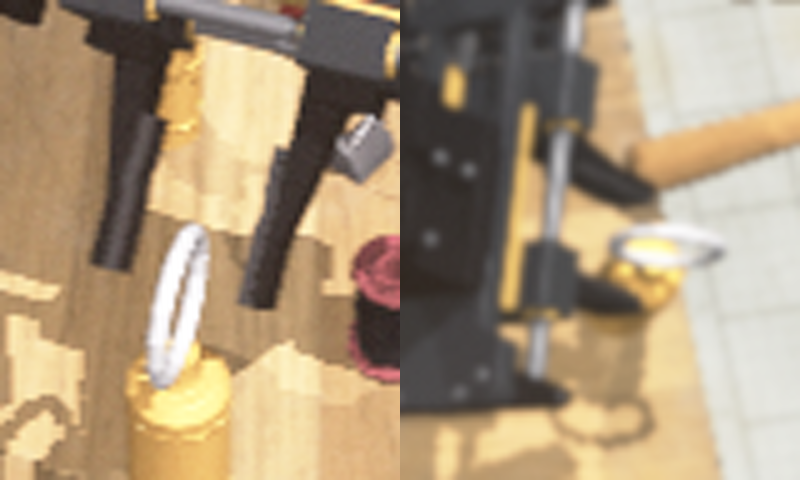

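```bash
python3 - <<'E'
from h import *
a=tri((307.4,366.8),(418.8,229));print(a)
r=R.from_rotvec(ctrl.get_state()["tool_rot"]);print(r.inv().apply(np.array([.5474,-.3109,.1035])-a[0])*1000)
E
```

```text
(array([ 0.54326299, -0.3227039 ,  0.10077969]), np.float64(0.8670524650816837))
[-11.30512508   5.96680813   0.66201061]
```

Call:
servo_tool(commands=[[[0,0,0,-1,5,0.5,40],[0,0,0,-1,5,0.5,20],[0,0,0,-1,5,0.5,4],[0,0,0,-1,5,0.5,0],[0,0,0,-1,5,0.5,0]]], newtons=15)

```text
time: 6.98
position: [0.5388, -0.3421, 0.0694]
tool_rot: [-0.475, 1.571, -0.898]
ft_force: [-0.8, 0.1, -0.6]
grip_width: 0.09
```

Call:
servo_tool(commands=[[[0,0,0,0,0,0,0],[0,0,0,0,0,0,0],[0,0,0,0,0,0,0]]], newtons=60)

```text
time: 7.35
position: [0.5389, -0.3421, 0.0694]
tool_rot: [-0.475, 1.571, -0.898]
ft_force: [-0.0, 0.0, -0.3]
grip_width: 0.046
```

```bash
python3 log.py
```

```text
t 7.35 q [ 0.1064  0.5159 -0.0994  1.7418  0.9121  1.3377 -0.71  ] 
p [ 0.5389 -0.3421  0.0694] F [-0.025   0.0043 -0.2927] M [ 0.7787 -0.1941  0.0227] w 4.0333964630644425
[[-0.2124  0.1825  0.96  ]
 [-0.7347  0.618  -0.28  ]
 [-0.6443 -0.7647  0.0028]]
```

Call:
servo_tool(commands=[[[0,0,0,0,0,0,0],[0,0,0,0,0,0,0],[0,0,0,0,0,0,0]]])

```text
time: 7.72
position: [0.5389, -0.3421, 0.0694]
tool_rot: [-0.475, 1.571, -0.898]
ft_force: [0.3, -0.4, 0.7]
grip_width: 0.047
```

```bash
python3 log.py; python3 - <<'E'
from plan import *
s=vision.get_image("side")[:,:,::-1];t=vision.get_image("top")[:,:,::-1]
cv2.imwrite("pics/m9.png",np.hstack([crop(s,270,310,80,96,400,480),crop(t,370,180,80,96,400,480)]))
E
```

```text
t 7.725 q [ 0.1064  0.5159 -0.0993  1.7418  0.9121  1.3377 -0.71  ] 
p [ 0.5389 -0.3421  0.0694] F [ 0.3282 -0.355   0.7106] M [ 0.655  -0.3266  0.1029] w 4.075988846155981
[[-0.2125  0.1825  0.96  ]
 [-0.7347  0.6179 -0.2801]
 [-0.6443 -0.7648  0.0028]]
```

View pics/m9.png

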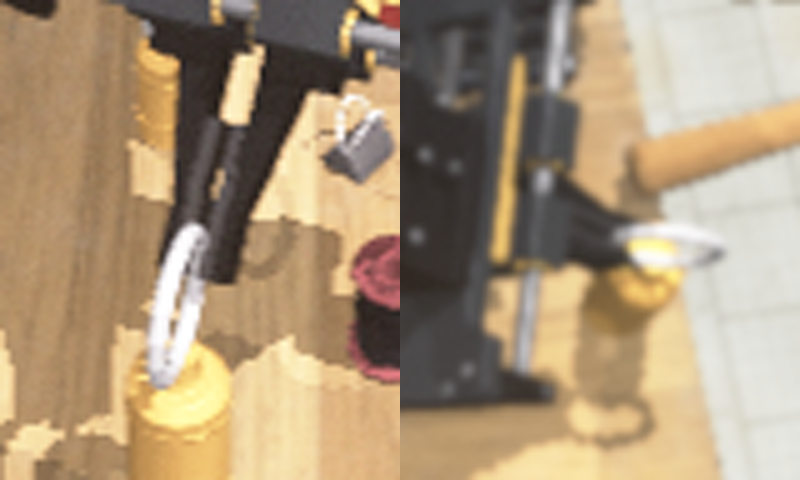

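Call:
servo_tool(commands=[[[0,0,0,-3,-4,0,0],[0,0,0,-10,-12,0,0],[0,0,0,-19,-23,0,0],[0,0,0,-19,-23,0,0],[0,0,0,-19,-23,0,0]]])

```text
time: 8.45
position: [0.5386, -0.3421, 0.099]
tool_rot: [-0.474, 1.571, -0.898]
ft_force: [-0.0, 0.2, -5.8]
grip_width: 0.043
```

```bash
python3 log.py; python3 - <<'E'
from h import *
s=vision.get_image("side")[:,:,::-1].copy();cv2.imwrite("pics/s10.png",s)
# brass mask centroid/axis of large weight
h=cv2.cvtColor(s,cv2.COLOR_BGR2HSV)[330:430,270:345]
m=((h[...,0]>14)&(h[...,0]<24)&(h[...,1]>150)).astype(np.uint8)
n,l,st,c=cv2.connectedComponentsWithStats(m)
for i in range(1,n):
    if st[i,4]>60:
        ys,xs=np.where(l==i);w=np.cov(xs,ys);print(st[i]+[270,330,0,0,0],c[i]+[270,330],np.degrees(.5*np.arctan2(2*w[0,1],w[1,1]-w[0,0])))
E
```

```text
t 8.45 q [ 0.1094  0.4759 -0.1025  1.7302  0.8997  1.3692 -0.6683] 
p [ 0.5386 -0.3421  0.099 ] F [-0.0167  0.1577 -5.8029] M [ 1.8657 -0.4112  0.0402] w 3.779177052441313
[[-0.2125  0.1828  0.9599]
 [-0.7341  0.6185 -0.2803]
 [-0.645  -0.7642  0.0028]]
```

Held (≈0.59 kg on the wrist). Lift further while I refine the stand pose from pixels already measured.

Call:
servo_tool(commands=[[[0,0,0,-13,-15,0,0],[0,0,0,-32,-38,0,0],[0,0,0,-52,-62,0,0],[0,0,0,-71,-84,0,0],[0,0,0,-77,-92,0,0]]])

```text
time: 9.12
position: [0.5389, -0.3429, 0.2224]
tool_rot: [-0.473, 1.568, -0.9]
ft_force: [-0.1, -0.4, -6.1]
grip_width: 0.044
```

```bash
python3 log.py; python3 - <<'E'
from h import *
from scipy.optimize import least_squares
np.set_printoptions(precision=4,suppress=True)
# (cam,px,local) stand frame mm ; top foot plate, x -47..113, y +-55
obs=[("top",(191.2,272.7),(-47,55,12)),("top",(238,273.5),(-47,-55,12)),("top",(241.9,207.6),(113,-55,12)),
("side",(312.8,232.7),(-47,55,12)),("side",(305.5,260.2),(-47,-55,12)),("side",(370.2,265.3),(113,-55,12)),("side",(372.8,238.5),(113,55,12)),
("side",(327.3,148.7),(0,-25,280)),("top",(190.5,222),(0,-25,280)),("top",(165.5,221.1),(0,25,280))]
def f(p):
    x,y,a=p;c,s=np.cos(a),np.sin(a)
    return np.concatenate([proj(n,np.array([x+(c*l[0]-s*l[1])/1e3,y+(s*l[0]+c*l[1])/1e3,l[2]/1e3]))-px for n,px,l in obs])
z=least_squares(f,[.57,.126,-.13],loss="soft_l1");print(z.x,"\n",f(z.x).reshape(-1,2))
x,y,a=z.x;c,s=np.cos(a),np.sin(a)
W=lambda l:np.array([x+(c*l[0]-s*l[1])/1e3,y+(s*l[0]+c*l[1])/1e3,l[2]/1e3])
# hook outline checks in side image: spine outer edge at z208, nose front, bottom, screw tip vs u
for l in((23.5,0,208),(-24.5,0,191),(0,0,164.5),(-17.5,0,242),(66,0,208)):print(l,proj("side",W(l)))
u0=proj("side",W((23.5,0,208)));
for g in(10,15,20,25,30):print(g,proj("side",W((23.5+g,0,208))))
E
```

```text
t 9.125 q [ 0.1162  0.3427 -0.1088  1.6414  0.8671  1.5076 -0.4985] 
p [ 0.5389 -0.3429  0.2224] F [-0.0961 -0.3557 -6.1359] M [ 1.8714 -0.5271  0.0729] w 3.8619498684251945
[[-0.2104  0.1858  0.9598]
 [-0.7351  0.6172 -0.2806]
 [-0.6445 -0.7646  0.0068]]
[ 0.5706  0.1259 -0.1469] 
 [[-1.2835  0.2461]
 [ 0.4601 -0.044 ]
 [ 0.1209 -1.6068]
 [-0.7753 -0.5049]
 [-1.8076 -3.0883]
 [-0.2529 -0.6178]
 [ 0.4905  0.1983]
 [ 0.0011  1.0745]
 [ 3.8583 -0.6062]
 [-0.538  -0.0206]]
(23.5, 0, 208) [338.6764 176.2799]
(-24.5, 0, 191) [317.5102 181.1839]
(0, 0, 164.5) [327.8686 192.4362]
(-17.5, 0, 242) [320.8519 160.7677]
(66, 0, 208) [357.5872 177.9416]
10 [343.1061 176.6691]
15 [345.3255 176.8642]
20 [347.548  177.0594]
25 [349.7735 177.255 ]
30 [352.0021 177.4508]
```

```bash
python3 - <<'E'
from plan import *
np.set_printoptions(precision=2,suppress=True)
el=np.radians(40)
cur=ctrl.get_state();q=cur["joint_positions"]
for X,yaw in(([.42,-.15,.222],-.21),([.42,.125,.222],-.145),([.5206,.1252,.1474],-.145),([.58,.12,.13],-.145)):
    print(ik(np.array(X),pose(yaw-np.pi/2,el),[q]))
plan([.42,-.15,.222],pose(-.21-np.pi/2,el),0,mm=48)
E
```

```text
(np.float64(0.00020208289265709808), array([-0.18,  0.08, -0.17,  1.95,  0.74,  1.64, -0.72]))
(np.float64(0.0006141106996573051), array([-0.49,  0.31, -0.36,  1.68,  0.59,  1.88, -1.04]))
(np.float64(0.0004308238542806971), array([-0.56,  0.53, -0.18,  1.53,  0.64,  1.77, -0.98]))
(np.float64(0.0002497475809291624), array([-0.56,  0.64, -0.12,  1.39,  0.67,  1.76, -0.91]))
n 5 w [-3.  -3.  -0.1] d [-116.6   97.2 -168.3]
[[-0.6, -0.6, -0.0, -23.0, 19.0, -34.0, 0], [-1.2, -1.2, -0.0, -47.0, 39.0, -67.0, 0], [-1.8, -1.8, -0.1, -70.0, 58.0, -101.0, 0], [-2.4, -2.4, -0.1, -93.0, 78.0, -135.0, 0], [-3.0, -3.0, -0.1, -117.0, 97.0, -168.0, 0]]
```

Call:
servo_tool(commands=[[[-0.3,-0.3,0,-13,11,-19,0],[-1,-1,0,-38,32,-55,0],[-1.8,-1.8,0,-67,56,-97,0],[-2.6,-2.6,0,-97,81,-140,0],[-3,-3,0,-117,97,-168,0]]])

```text
time: 9.75
position: [0.4183, -0.1474, 0.2196]
tool_rot: [-0.533, 1.55, -0.837]
ft_force: [1.8, -0.5, -5.6]
grip_width: 0.047
```

```bash
python3 log.py; python3 - <<'E'
from plan import *
plan([.42,.125,.222],pose(-.145-np.pi/2,np.radians(40)),0,mm=55)
E
```

```text
t 9.75 q [-0.0945  0.1197 -0.288   1.9242  0.7198  1.6699 -0.738 ] 
p [ 0.4183 -0.1474  0.2196] F [ 1.783  -0.513  -5.5772] M [ 1.8459 -0.4677  0.1388] w 4.10306440809822
[[-0.1599  0.1294  0.9786]
 [-0.7473  0.6319 -0.2056]
 [-0.645  -0.7642 -0.0043]]
n 5 w [-2.1 -2.9 -0.2] d [-205.4  170.5  -54.4]
[[-0.4, -0.6, -0.0, -41.0, 34.0, -11.0, 0], [-0.8, -1.2, -0.1, -82.0, 68.0, -22.0, 0], [-1.3, -1.7, -0.1, -123.0, 102.0, -33.0, 0], [-1.7, -2.3, -0.1, -164.0, 136.0, -43.0, 0], [-2.1, -2.9, -0.2, -205.0, 171.0, -54.0, 0]]
```

Call:
servo_tool(commands=[[[-0.2,-0.3,0,-21,18,-5,0],[-0.7,-1,0,-65,54,-17,0],[-1.2,-1.7,-0.1,-117,97,-31,0],[-1.8,-2.4,-0.1,-167,139,-44,0],[-2.1,-2.9,-0.2,-205,171,-54,0]]])

```text
time: 10.38
position: [0.4237, 0.1247, 0.2212]
tool_rot: [-0.576, 1.519, -0.796]
ft_force: [1.5, -0.8, -5.4]
grip_width: 0.048
```

```bash
python3 log.py; python3 - <<'E'
from plan import *
plan([.43,.1382,.1474],pose(-.145-np.pi/2,np.radians(40)),0,mm=35)
E
```

```text
t 10.375 q [-0.4182  0.4068 -0.4673  1.5988  0.6013  1.9597 -1.0754] 
p [0.4237 0.1247 0.2212] F [ 1.5365 -0.8381 -5.3694] M [ 1.9313 -0.3888  0.1017] w 4.16798529383185
[[-0.1109  0.0968  0.9891]
 [-0.7581  0.6353 -0.1472]
 [-0.6426 -0.7662  0.0029]]
n 3 w [-0.2 -0.   0. ] d [36.5 65.7  4.1]
[[-0.1, -0.0, 0.0, 12.0, 22.0, 1.0, 0], [-0.2, -0.0, 0.0, 24.0, 44.0, 3.0, 0], [-0.2, -0.0, 0.0, 36.0, 66.0, 4.0, 0]]
```

Call:
servo_tool(commands=[[[0,0,0,10,18,1,0],[0,0,0,24,44,3,0],[0,0,0,36,66,4,0],[0,0,0,36,66,25,0],[0,0,0,36,66,55,0]]])

```text
time: 11.0
position: [0.4808, 0.1286, 0.1482]
tool_rot: [-0.579, 1.52, -0.797]
ft_force: [-0.0, 0.6, -6.3]
grip_width: 0.048
```

Call:
servo_tool(commands=[[[0,0,0,0,0,15,0],[0,0,0,0,0,22,0],[0,0,0,0,0,22,0],[0,0,0,0,0,22,0]]])

```text
time: 11.5
position: [0.5, 0.1265, 0.1479]
tool_rot: [-0.579, 1.522, -0.795]
ft_force: [-0.1, 0.2, -6.7]
grip_width: 0.049
```

```bash
python3 log.py; python3 - <<'E'
from plan import *
s=vision.get_image("side")[:,:,::-1];t=vision.get_image("top")[:,:,::-1]
cv2.imwrite("pics/s11.png",s);cv2.imwrite("pics/t11.png",t)
cv2.imwrite("pics/m11.png",np.hstack([crop(s,280,130,85,120,425,600),crop(t,160,200,75,120,375,600)]))
# prediction
c=ctrl.get_state();r=R.from_rotvec(c["tool_rot"]).as_matrix();jx=r[:,2];jy=np.array([-jx[1],jx[0],0])
top=c["position"]-.0005*jx+.0099*jy+[0,0,.0566]
pin=np.array([.5706,.1259,.28]);hx=np.array([.989,-.146,0]);hy=np.array([.146,.989,0])
print("pred wire in hook frame mm",(top-pin)@hx*1e3,(top-pin)@hy*1e3,(top-pin)[2]*1e3)
for n in("side","top"):print(n,proj(n,top),"axis base",proj(n,top-[0,0,.126]),"centre top cyl",proj(n,top-[0,0,.056]))
E
```

```text
t 11.5 q [-0.4085  0.5886 -0.4195  1.4946  0.6857  1.8797 -1.0603] 
p [0.5    0.1265 0.1479] F [-0.1206  0.2396 -6.6625] M [ 1.933  -0.2317 -0.018 ] w 4.281112624683944
[[-0.1122  0.0938  0.9892]
 [-0.7585  0.6351 -0.1463]
 [-0.6419 -0.7667 -0.0001]]
pred wire in hook frame mm -70.17990195546453 0.10029373334967318 -75.43212364412865
side [297.79390483 174.04793858] axis base [298.61928722 220.87059891] centre top cyl [298.1749352  195.66319956]
top [189.10614955 269.30088354] axis base [206.18167978 279.15178801] centre top cyl [197.29279084 274.0237718 ]
```

View pics/m11.png

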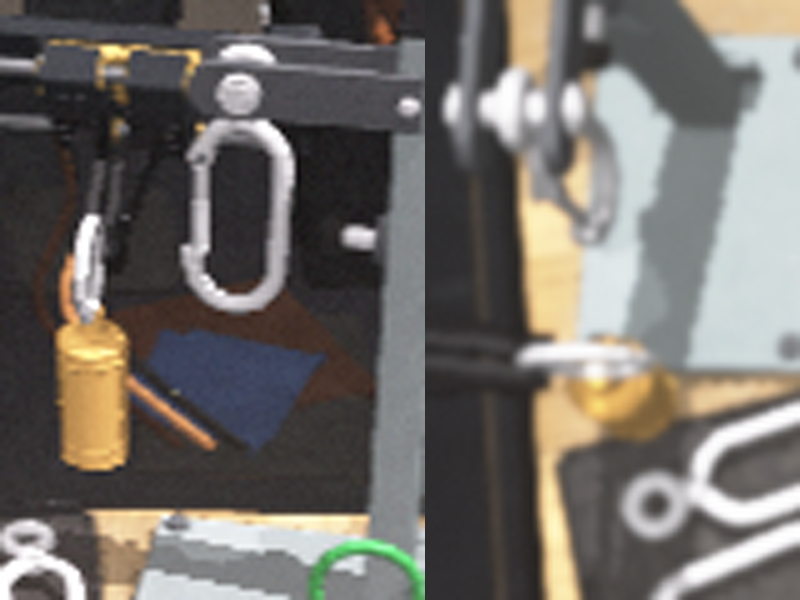

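Ring and hook match prediction within ~1 mm (ring centre top px (192,271), weight upright; hook side px x 316–339, screw tip (348,177) ≈ 22 mm behind the spine). Now approach and feel.

```bash
cat > feel.py <<'E'
from h import *
import sys
F=[];T=[]
for _ in range(int(sys.argv[1]) if len(sys.argv)>1 else 8):
    im=vision.get_image("side"); s=ctrl.get_state(); F.append(s["ft_force"]);T.append(s["torque"])
F=np.array(F)
hx=np.array([.989,-.146,0]);hy=np.array([.146,.989,0]);pin=np.array([.5706,.1259,.28])
r=R.from_rotvec(s["tool_rot"]).as_matrix();jx=r[:,2];jy=np.array([-jx[1],jx[0],0])
w=s["position"]-.0005*jx+.0099*jy+[0,0,.0566]-pin
print("t %.2f wire x %.1f y %.1f z %.1f | Fx %.2f±%.2f Fy %.2f Fz %.2f | w %.2f"%(s["time"],w@hx*1e3,w@hy*1e3,w[2]*1e3,(F@hx).mean(),(F@hx).std(),(F@hy).mean(),F[:,2].mean(),87*s["grip_width"]),"M",np.mean(T,0).round(3))
cv2.imwrite("pics/feel_%06.2f.png"%s["time"],im[:,:,::-1])
E
python3 feel.py
```

```text
t 12.00 wire x -69.6 y -0.3 z -75.5 | Fx 0.31±0.74 Fy 0.19 Fz -5.78 | w 4.15 M [ 1.883 -0.236  0.036]
```

Call:
servo_tool(commands=[[[0,0,0,-1.5,1.3,10,0],[0,0,0,-1.5,1.3,22,0],[0,0,0,-1.5,1.3,34,0],[0,0,0,-1.5,1.3,40,0],[0,0,0,-1.5,1.3,42,0]]])

```text
time: 12.62
position: [0.5429, 0.1214, 0.1476]
tool_rot: [-0.578, 1.522, -0.797]
ft_force: [-0.2, -0.4, -5.7]
grip_width: 0.048
```

```bash
python3 feel.py
```

```text
t 13.03 wire x -27.7 y 1.8 z -75.5 | Fx -0.17±0.53 Fy 0.19 Fz -5.72 | w 4.33 M [ 1.894 -0.226 -0.021]
```

Call:
servo_tool(commands=[[[0,0,0,0,0,3,0],[0,0,0,0,0,6,0],[0,0,0,0,0,9,0],[0,0,0,0,0,12,0],[0,0,0,0,0,14,0]]])

```text
time: 13.65
position: [0.5566, 0.1195, 0.1477]
tool_rot: [-0.578, 1.521, -0.796]
ft_force: [-0.4, -0.3, -5.4]
grip_width: 0.046
```

```bash
python3 feel.py
```

```text
t 14.05 wire x -13.6 y 1.7 z -75.6 | Fx 0.18±0.73 Fy 0.12 Fz -5.73 | w 3.99 M [ 1.903 -0.221 -0.006]
```

Call:
servo_tool(commands=[[[0,0,0,0,0,1,0],[0,0,0,0,0,2,0],[0,0,0,0,0,3,0],[0,0,0,0,0,4,0]]])

```text
time: 14.55
position: [0.56, 0.1192, 0.1477]
tool_rot: [-0.578, 1.522, -0.796]
ft_force: [-1.6, 0.5, -5.9]
grip_width: 0.046
```

```bash
python3 feel.py
```

```text
t 14.95 wire x -9.8 y 1.7 z -75.6 | Fx -2.12±0.30 Fy -0.02 Fz -6.00 | w 4.79 M [ 2.07  -0.043 -0.367]
```

```bash
cat > asc.py <<'E'
import cv2,sys,glob
f=sys.argv[1];x,y,w,h=map(int,sys.argv[2:6])
g=cv2.cvtColor(cv2.imread(f),cv2.COLOR_BGR2GRAY)
for v in range(y,y+h): print(v,"".join(" .:-=+*#%@"[int(p)*10//256] for p in g[v,x:x+w]))
E
ls pics/feel*; python3 asc.py pics/feel_014.05.png 300 145 65 62; python3 asc.py $(ls pics/feel*|tail -1) 300 145 65 62
```

```text
pics/feel_012.00.png
pics/feel_013.03.png
pics/feel_014.05.png
pics/feel_014.95.png
145 -------=====-----:-:-::--#@@@%*--::-::--:-:--:::--::----====++++=
146 ......::::-------:-::::-*%#*#%%+-:::-:-:::::------:--:-:-:--::-:-
147 ..........::::::::----:=*#%%@%%%:::-:::::---:-:::-:::---------:--
148 ..........=+.....::----+#*#*##%*=:::::::--::::::-:--:::---::-----
149 ..........-=......::-::+#*#####*-:::::::::::::::::-::-:---::=+=--
150 ..........:-:.....:-:::-+*###**+:::-::-::::::---:::::-::-::-#@@#-
151 ................::.::-::=******=:-:--::-::::::-:-::::--:::-=*#%#=
152 ....................:::::=**#*-::::::::::::::::-:-::-:::-::-+#*+=
153 .............. .......::::-::--------:::::::::::::::::::::::-==:=
154 ----::::................:+*****#%%%*=:::::::::::::-::::::::::::-=
155 ============-:.........+###**##%%@@@@+.............::::--::::-:-=
156 :-----------=- .......-*###*+=-=*#@@@@+...:-:.. ..........:--:--=
157 .........:::-:........=***+==- .:=*%@@@+..-=::............-=+++++
158 ..............  . ...-+##+=--:....-*%@@@+.-**+===---==:::.-++++++
159 ................::...=***+-.....
[... 6963 characters left out ...]

197 ...:...:.:.:::::::+#*+++*++++:::::.:..:::.:::::........:=++++++++
198 ....:.::::.::::::+###*****++*+-::.::..::::::::.........:=++++++++
199 -....::.::::::::+#####********=:::::::::.:::.:.:.......:=++++++++
200 *-.....::.::::::+########*****+:::::::::::.:::..::.:...:=++++++++
201 #*-......:::::::=*##%@@@@@%#**=:::::::::::::::...:.....-=++++++++
202 +#*-.....:::::::-+*#%@@@@@##*+-:::::::::::::.::::::::.:-+++++++++
203 :=**-....:::::::=+++#%@@@@%#++=::::::::::::..:::..::.:.-+++++++++
204 .:-**-:....:::::-=+++****#***+=::::::::::::.::::::::::.-+++++++++
205 ..:=**=::..:::::-++******##%%+=:::::::::::::::::::.::::-=++++++++
206 ::.:-+*+::..::::-++++++*****++=::::::::::::::::::::::::-+++++++++
```

Rest found: spine at col 344 with a dark rubber tip in front of the bright screw, and Fx stepped to −2.1 N (hook back ≈12 mm, tilt ≈0.17). Push on in small steps, lowering the ring 2.5 mm as the geometry needs.

Call:
servo_tool(commands=[[[0,0,0,0.4,0.5,1.5,0],[0,0,0,0.8,1,3,0],[0,0,0,1.2,1.4,4.5,0],[0,0,0,1.6,1.9,6,0],[0,0,0,1.6,1.9,7,0]]])

```text
time: 15.58
position: [0.5673, 0.118, 0.1452]
tool_rot: [-0.578, 1.521, -0.796]
ft_force: [-2.9, -0.1, -4.9]
grip_width: 0.048
```

```bash
python3 feel.py; python3 asc.py $(ls pics/feel*|tail -1) 312 160 44 38
```

```text
t 15.97 wire x -2.6 y 1.6 z -78.1 | Fx -2.70±0.34 Fy -0.14 Fz -5.34 | w 3.63 M [ 1.881  0.092 -0.533]
160 .........-+*#+-....:.....=*%@%:....-====++++
161 ....... .+##%*=..........-*%@%: ...::-------
162 ........:+*+*+-..........:=#%%=....::.......
163 ........:=+-++:..........:=*#*- ............
164 .........-+**+-...........=*#*=.............
165 ...........=##*:-:........-*#*+.............
166 ...........=*%%:-:.::.....-***+.............
167 ...........:+%%=-:.::.....:+**+.............
168 ...........:=%%*-:.-:......=**+.............
169 :...........=#%+:..:..... .=**+:............
170 ............:+%%=.:--......=*#*-............
171 .............=#@%.:-:..... =*#*-............
172 .............=#@%.:-.......-***+............
173 .............:+%%::-:......-***+...........:
174 .............:=#%*:-:......:+**+...........:
175 .............:=#@%-:.......:+**+....:-++=:::
176 .............:+*%%=:........=**+....=#%%%#*-
177 .............-++#%*:........=*#+:...=*%%%%#=
178 .............+@@#@%.........=**+:...-**###*-
179 ............-*#**%%:........-*#+:....:-=++=-
180 ...........:*%
[... 163 characters left out ...]
*#+...........
184 ...........=@@@*=...........:+**+...........
185 .::........-%@@*+:..........-+**+...........
186 ...........=%@%##+:.........=***=...........
187 ...........+@@%###*........=#**+:...........
188 .........:.*@@#*#%#*=:::::+###*+............
189 .......:..:=%#+*##%%%########*=.............
190 ...:.....:.=%%*#**#%%%%%%###*=..............
191 ..........:=%%*#*:+*######*+-...............
192 .......:::.=%%##+.::-=**+-::::..............
193 ...........=*##*=::::::::..::....:.::.......
194 .:....:..:.=*#%#=:::::::..:..:::..::::......
195 :.:....::::=*###*=:::::::....:.:...:::......
196 ::::::::::::=++**-:::.::....::::.::.:::.....
197 ::::::::::-==++++=-::::.....:::::::.....:..:
```

```bash
cat > trk.py <<'E'
from h import *
import glob
def sub(img,T,x0,y0,r=4):
    k=8;I=cv2.resize(img,None,fx=k,fy=k,interpolation=cv2.INTER_CUBIC);t=cv2.resize(T,None,fx=k,fy=k,interpolation=cv2.INTER_CUBIC)
    S=I[(y0-r)*k:(y0+r+T.shape[0])*k,(x0-r)*k:(x0+r+T.shape[1])*k]
    m=cv2.matchTemplate(S,t,cv2.TM_CCOEFF_NORMED);_,v,_,l=cv2.minMaxLoc(m);return l[0]/k+x0-r,l[1]/k+y0-r,v
fs=sorted(glob.glob("pics/feel_*.png"))
ref=cv2.imread("pics/feel_014.05.png")
cyl=ref[200:224,315:330]  # cylinder
ring=ref[182:196,318:324]
tipref=ref
print("file cyl(dx,dy,score) ring(dx,dy,score)  hook spine(dx)")
sp=ref[166:186,337:345]
for f in fs[2:]:
    im=cv2.imread(f)
    a=sub(im,cyl,315,200,8);b=sub(im,ring,318,182,8);c=sub(im,sp,337,166,5)
    print(f[-10:-4],np.round([a[0]-315,a[1]-200,a[2],b[0]-318,b[1]-182,b[2],c[0]-337,c[1]-166,c[2]],2))
E
python3 trk.py; python3 - <<'E'
from h import *
pin=np.array([.5706,.1259,.28]);hx=np.array([.989,-.146,0]);hy=np.array([.146,.989,0])
P=lambda x,z,y=.0017,dz=0:proj("side",pin+hx*x/1e3+hy*y+[0,0,z/1e3-dz])
r=P(-13.6,-75.6,dz=.09)
for x,z in((-9.8,-75.6),(-2.6,-78.1)):print(x,P(x,z,dz=.09)-r, "ring",P(x,z,-.02,.022)-P(-13.6,-75.6,-.02,.022))
E
```

```text
file cyl(dx,dy,score) ring(dx,dy,score)  hook spine(dx)
014.05 [0. 0. 1. 0. 0. 1. 0. 0. 1.]
014.95 [ 1.62  0.    0.95  1.38  0.25  0.97  1.12 -1.38  0.97]
015.97 [4.62 1.38 0.94 3.88 1.38 0.96 1.38 0.62 0.97]
-9.8 [1.57698976 0.15573953] ring [1.66588976 0.15361361]
-2.6 [4.5469687  1.35425855] ring [4.80480212 1.42974127]
```

Call:
servo_tool(commands=[[[0,0,0,0,0,1.5,0],[0,0,0,0,0,3,0],[0,0,0,0,0,4.5,0],[0,0,0,0,0,6,0],[0,0,0,0,0,7,0]]])

```text
time: 16.6
position: [0.5743, 0.117, 0.1453]
tool_rot: [-0.578, 1.521, -0.796]
ft_force: [-3.2, 0.5, -4.6]
grip_width: 0.051
```

```bash
python3 feel.py; python3 trk.py|tail -1; python3 asc.py $(ls pics/feel*|tail -1) 316 158 40 38
```

```text
t 17.00 wire x 4.4 y 1.7 z -78.2 | Fx -2.60±0.37 Fy -0.05 Fz -5.96 | w 4.03 M [ 2.012  0.112 -0.609]
017.00 [7.5  1.88 0.93 6.75 2.25 0.85 1.38 0.75 0.97]
158 -----.=##*=......-==*%@@@=........=+....
159 ......=***=.....:---=*%@%=.......:=*+=::
160 .....-+**+-.... :--::=*%@%...:....-+*+==
161 .....+##%*=......:...-*#@%-......:------
162 .....=*+*+-..........:=#%%:..:..........
163 ....:=+-++-...........=*#*-......::.....
164 .....-+**#+...........=*#*+.............
165 .......=*%%-..::......=*#*+.............
166 ........=%@%..:-:.::..=***+.............
167 ........-*#*-.:-::::..-+*#+.............
168 .........=%%+::-:::...:=*#+.............
169 .........=*%%--:.:--..:=*#+:............
170 ..........=%@%--.:-:...=*#+-............
171 ..........-*%%=:.::....=*#*-............
172 ...........=#%+:.:-:...=*#*+............
173 ...........:+%%-.:-:...-**#+ ..........:
174 ............=#@%.:-:...:+#*+...........:
175 ............:+%%---....:+**+.....-++=:.:
176 ............:=#%+-:.....=*#+:...=#%%##*-
177 ............-+*%%=:.....=**+:...=#%%%%#=
178 ............%@**#+......=*#+:...-***##*-
179 .........:.-*#*+#*-.....-*#*:....--=++=-
180 ........=++*#*++**-.....-***-..........:
181 .......=****%#++=-......-*#*+..........:
182 .......+%##@@@=+:.......:+**+..........:
183 .......+##*%@@=+:.......:+*#+...........
184 .......=#*#@@@++:.......:+**+...........
185 .......:=+*@@*+*........:+**+...........
186 .........=#@@%**-.......=*#*=...........
187 .........=#@@%#*-.. ...=***+:...........
188 .....:::::*@@%#*=:::::+###*=............
189 .....:::::+@@##%%########*=.............
190 ....::...:+%%*#%%%%%%###*=..............
191 ....::...:+%#=**######*+-...............
192 ...:.::...+%%##+-++*+-::::..............
193 .....:....=###*-::::::::::::::.:...:....
194 ...:.::...=*#%*-::::::::.::::.:::::.....
195 :..:..:..:=*###=::.:::::.:..:..:.:.:....
```

```bash
cat > gate.py <<'E'
from h import *
pin=np.array([.5706,.1259,.28]);hx=np.array([.989,-.146,0]);up=np.array([0,0,1.])
def H(xh,zh,th): c,s=np.cos(th),np.sin(th); return proj("side",pin+(hx*(xh*c-zh*s)+up*(xh*s+zh*c))/1e3)
E
python3 - <<'E'
from gate import *
np.set_printoptions(precision=1,suppress=True)
for th in(.14,.165,.19):
    print("th",th,"spine out z-72",H(23.5,-72,th),"spine in",H(14.5,-72,th),"nose TL",H(-24.5,-84.5,th),"TR",H(-14.5,-84.5,th),"bottom",H(0,-115.5,th),"hinge",H(-17.5,-38,th))
    for a in(0,.2,.25,.3,.35,.4,.43):
        P=[H(-17.5+L*np.sin(a+.021),-38-L*np.cos(a+.021),th) for L in(10,20,30,40,47.5)]
        # centre col at rows 166,170,175
        A=np.array(P);print("  a",a,"cols@166,170,175",np.interp([166,170,175],A[:,1],A[:,0]),"tip",A[-1])
E
```

```text
th 0.14 spine out z-72 [343.1 175.1] spine in [339.1 175.2] nose TL [322.7 180.9] TR [327.1 180.7] bottom [334.8 192.7] hinge [323.3 161.8]
  a 0 cols@166,170,175 [323.9 324.5 325.3] tip [326.2 181.2]
  a 0.2 cols@166,170,175 [324.8 326.3 328.2] tip [330.3 180.6]
  a 0.25 cols@166,170,175 [325.1 326.8 329. ] tip [331.2 180.3]
  a 0.3 cols@166,170,175 [325.3 327.3 329.7] tip [332.2 180. ]
  a 0.35 cols@166,170,175 [325.6 327.8 330.6] tip [333.1 179.6]
  a 0.4 cols@166,170,175 [325.9 328.3 331.4] tip [334.  179.2]
  a 0.43 cols@166,170,175 [326.  328.7 332. ] tip [334.6 178.9]
th 0.165 spine out z-72 [343.9 174.8] spine in [339.9 175. ] nose TL [323.7 181.1] TR [328.  180.8] bottom [336.1 192.6] hinge [323.7 162. ]
  a 0 cols@166,170,175 [324.5 325.2 326.1] tip [327.2 181.3]
  a 0.2 cols@166,170,175 [325.3 326.9 329. ] tip [331.2 180.6]
  a 0.25 cols@166,170,175 [325.6 327.4 329.7] tip [332.2 180.3]
  a 0.3 cols@166,170,175 [325.8 327.9 330.5] tip [333.1 180. ]
  a 0.35 cols@166,170,175 [326.1 328.4 331.3] tip [334.  179.6]
  a 0.4 cols@166,170,175 [326.3 329.  332.2] tip [334.9 179.1]
  a 0.43 cols@166,170,175 [326.5 329.3 332.8] tip [335.5 178.9]
th 0.19 spine out z-72 [344.6 174.5] spine in [340.7 174.8] nose TL [324.6 181.3] TR [328.9 180.9] bottom [337.3 192.5] hinge [324.2 162.2]
  a 0 cols@166,170,175 [325.  325.8 326.8] tip [328.1 181.4]
  a 0.2 cols@166,170,175 [325.9 327.6 329.7] tip [332.1 180.6]
  a 0.25 cols@166,170,175 [326.1 328.  330.5] tip [333.1 180.3]
  a 0.3 cols@166,170,175 [326.3 328.5 331.3] tip [334.  179.9]
  a 0.35 cols@166,170,175 [326.6 329.  332.1] tip [334.9 179.5]
  a 0.4 cols@166,170,175 [326.8 329.6 333. ] tip [335.8 179.1]
  a 0.43 cols@166,170,175 [327.  329.9 333.6] tip [336.3 178.8]
```

Call:
servo_tool(commands=[[[0,0,0,0,0,1,0],[0,0,0,0,0,2,0],[0,0,0,0,0,2,0]]])

```text
time: 17.38
position: [0.5763, 0.1166, 0.1453]
tool_rot: [-0.578, 1.521, -0.796]
ft_force: [-2.8, -0.3, -5.6]
grip_width: 0.044
```

```bash
python3 feel.py 10; python3 trk.py|tail -1; python3 asc.py $(ls pics/feel*|tail -1) 316 160 40 36
```

```text
t 17.88 wire x 6.4 y 1.6 z -78.1 | Fx -3.21±0.48 Fy -0.26 Fz -6.18 | w 3.87 M [ 1.989  0.107 -0.633]
017.88 [ 8.    1.88  0.93  7.5   1.88  0.8   1.25 -0.38  0.96]
160 .....-+**+-.......:::=*%@%...::...-=++=+
161 .....+##%#=......::..-*#@%-.......-+----
162 .....=*+*+-..........:=#%%:.......::....
163 ....:=+-++-...........=*#*=........:....
164 .....-+**#+:..........=*#*+.............
165 .......-+%%-...::.....-***+.............
166 ........=#@%:..:-:.:-.-*#*+.............
167 .........+##+.:--.:-:.-+**+.............
168 .........=#%*-:-:.:::.:+**+.............
169 ..........=%%+:-:.:-:.:=*#+:............
170 ..........-#@%--:.:-:.:=*#*-... ........
171 ...........=%%*-:.:-..:=*##+.......... .
172 ...........-*%%=..::...=*#*+ ...........
173 ............=#@%..::.::-***+...........:
174 ............:+%%-.:-:..:+**+...........:
175 .............=#%+:--...:+*#+....:=++=:::
176 .............:+%%*-:....=**+:...=#%%%#*=
177 .............=*#%*=:....=*#+:...=#%%%%#=
178 ............:%@*##+.....=*#+:...-*####*-
179 ..........:.-*#**#*:....-**+:...:--=+++-
180 .......:=*+=+#*++#+.....-***-.........::
181 .......=##%%%@%++-:.....-***+..........:
182 .......*%##*%@@=+:......:+*#+..........:
183 .......+###*@@@++:......:+*#+...........
184 .......=####@@#+*:......:+**+...........
185 .......:=+*#@@*+*.......-+#*+...........
186 .........=*#@@+**.......=*#*=...........
187 .........=+#@@##*:.....=***+:...........
188 .......:::-#@@##+:::::+###*=............
189 ....::..:.:*@@#%%########*=.............
190 .......:...+%%#%%%%%%###*+............:.
191 ...:.:.:.::+%%**######*+-...............
192 ..:::::.:::+%%**=++++-::.:..............
193 ...::.:...:+%%%*-::::..::.::.:::.:......
194 ...:::.:..:=*#%*::::::..:::::...::::....
195 :...:.:::.:=***#+:::.....:.::::::::.....
```

Gate angle reads ≈0.31 from the picture (cols 326/328/330.6 at rows 166/170/175), wire inside the nose. Lower along the tilted hook, adding 1 mm.

Call:
servo_tool(commands=[[[0,0,0,0.6,0.8,1,0],[0,0,0,1.6,1.9,1.3,0],[0,0,0,2.6,3.1,1.6,0],[0,0,0,3.9,4.6,1.9,0],[0,0,0,5.1,6.1,2.2,0]]])

```text
time: 18.5
position: [0.5787, 0.1164, 0.137]
tool_rot: [-0.578, 1.521, -0.796]
ft_force: [-1.9, -0.8, -8.0]
grip_width: 0.044
```

```bash
python3 feel.py; python3 trk.py|tail -1; python3 asc.py $(ls pics/feel*|tail -1) 316 160 40 38
```

```text
t 18.90 wire x 8.8 y 2.0 z -86.7 | Fx -0.48±0.45 Fy 0.09 Fz -10.34 | w 3.70 M [ 2.83  -0.295 -0.127]
018.90 [8.   5.12 0.75 8.   6.   0.78 1.25 0.5  0.97]
160 ======***+:.......::.=*%@%..............
161 -----+##%+-.. ....:=-=*%@%-........:-...
162 ...:-+*+*+:.......-+=++#@%:........+#-:.
163 ....:==-++:.......-=--=*#*-........-+===
164 .....-+***=........:..=*#*=....:...:----
165 .......-*#+.......... =***=. ......::.::
166 .......:=%%-......... -*#*+...::...::...
167 ........=#%+..........-+**+.. ..........
168 .........+#*-.........:+*#+:............
169 .........=%%+...:-:::::=*#+:............
170 .........-*@%-..:-::--:=*#+:............
171 ..........=%@%.:-:.::..=*#*-............
172 ..........=#%+::--.::..=*#*=............
173 ...........+%%-:-:.:-:.-*#*=............
174 ...........=#@%:-:.::..-*#*+...........:
175 ...........:+%%=-:.:-..-+**+....:-++=:::
176 ............=#%+:..:-..:=**+....=#%%##*=
177 ............-*%%-..:-:.:=*#+:...=*%%%%#=
178 .............=%%+.:--...=*#+:...-**###*-
179 .............=*#+::-:...=*#+:....--=++=-
180 ........=++=:.+#*::-:...-*#*-..........:
181 .......=**%%:.=**=......-*#*+..........:
182 .......+%#%#-.+#*-......:+**+...........
183 .......+##**--*#+-:.....:+*#+...........
184 .......=**#*--*#++-.....:+**+...........
185 .......:=***+#@@++:.....=***=...........
186 .........=*##%@@++:.....=***-...........
187 .........=*##%@@+=:....=*#*=............
188 ........::=*#@@@*=:.::+###*=............
189 ........:.:=*%@@%########*=.............
190 ..:....:.::.=@@%%%%%####*=..............
191 :....:.:..::+@@%######*+:...............
192 ....:.:.....+@@#+***+-:::...............
193 ...:........+%%*%*::::..::...:::........
194 ...:......::=%%#%*:::::....:...:..::....
195 :.:.::.:.::.=%%##=..:.:.:.:....:...:....
196 .:::::::.:..=%%#*-....:..::.::::.......:
197 ::::::::::::=#%#*:...::.:.:::.:...:....:
```

The extra −4 N in Fz with Fx→−0.5 fits the wire rolling off the gate's round end. Continue down.

Call:
servo_tool(commands=[[[0,0,0,1,1.2,0.3,0],[0,0,0,2.2,2.6,0.5,0],[0,0,0,3.5,4.2,0.8,0],[0,0,0,4.8,5.7,1.1,0],[0,0,0,5.8,6.9,1.4,0]]])

```text
time: 19.52
position: [0.5799, 0.116, 0.1286]
tool_rot: [-0.578, 1.521, -0.797]
ft_force: [-0.1, 1.0, -5.3]
grip_width: 0.044
```

```bash
python3 feel.py; python3 trk.py|tail -1; python3 asc.py $(ls pics/feel*|tail -1) 314 160 42 44
```

```text
t 19.93 wire x 10.1 y 1.6 z -94.9 | Fx 0.30±0.37 Fy -0.17 Fz -5.53 | w 4.04 M [ 1.902 -0.236 -0.02 ]
019.93 [ 8.    8.    0.69 -2.12 -4.25  0.69 -3.75 -5.    0.77]
160 ....=***+-.........:+#@@%:............::..
161 ...:==-++:..........-*#%#:................
162 ::..=+-++:..........-*#%#:................
163 =====***=...........:+#%#.................
164 -----+**=:...........=#%#:............=+..
165 ...::+**=:.::.......:+#%#-...........:=+..
166 .....=**-...........:+#%#:...........:-===
167 .....=**-..::.......:+#%*........:...:----
168 .....=**-...........:+##+............:--:-
169 .....=#+-...........:+##=........::..::...
170 .....=**-...........=*#*+..... ......::...
171 .....=**-...........=***+.................
172 .....=##+.........:-=***+........... .....
173 .....=#%+.........:-=***+..::. ...........
174 .....=##+.........:-=*#*+................:
175 .....=#*:.........:-=*#*=.........:-++=:::
176 .....=#*:........:--=***-.........=#%%%#*-
177 .....=##-........:--=***-.........=#%%%%#=
178 ....:=##-........:-:=***-.. ......-+*###+-
179 ...+#*##-........:-:=**+-.........::-=+
[... 431 characters left out ...]
.....:=*##%%%@@%@@@#*+:...................
190 .....::-+##%%%%%@@%*+:....................
191 :......::=*####%@@%+:....::...............
192 ..:::......:-=-+@@**:....:::..............
193 ....::::.:::::.*@@##-....::.:::..:::......
194 ..:...:.:...::.*@@##=......:....:::.::....
195 .:::.:.:..:::..#@@##-.:..:.::::.:::::.....
196 :::::::::::::.:+%%#*::.::..:..::::........
197 :::::::::::::::+%%#*:.:....:::..:..:.....:
198 :::::::::::::::*%%%*:.::.::::::::....:...:
199 :::::::::::::::*%%#*:::::::::::.:::.:.:..:
200 :::::::::::::::=#%%+::::::::.:::.::::.:..:
201 :::::::::::::::=*##+:::::::::::::::..:...-
202 :::::::::::::::=*###*:::::::::.::::::::..-
203 ::::::::::::::-=+**+=::::::::..::::::::::-
```

Gate snapped shut, hook is back at plumb with the ring inside. Now centre (−10 mm) and lower toward the seat.

Call:
servo_tool(commands=[[[0,0,0,0,0,-2.5,0],[0,0,0,0.6,0.8,-5,0],[0,0,0,1.3,1.5,-7.5,0],[0,0,0,2.6,3.1,-9.5,0],[0,0,0,3.9,4.6,-10,0]]])

```text
time: 20.55
position: [0.5697, 0.1177, 0.1222]
tool_rot: [-0.578, 1.521, -0.796]
ft_force: [0.4, 0.7, -5.6]
grip_width: 0.05
```

```bash
python3 feel.py 6
```

```text
t 20.85 wire x 0.2 y 1.5 z -101.0 | Fx -0.02±0.30 Fy -0.42 Fz -5.38 | w 4.01 M [ 1.877 -0.238 -0.006]
```

Call:
servo_tool(commands=[[[0,0,0,0.5,0.6,0,0],[0,0,0,1,1.2,0,0],[0,0,0,1.3,1.5,0,0],[0,0,0,1.3,1.5,0,0]]])

```text
time: 21.35
position: [0.5701, 0.1171, 0.1212]
tool_rot: [-0.578, 1.52, -0.798]
ft_force: [-0.1, -0.1, -1.4]
grip_width: 0.046
```

```bash
python3 feel.py 6
```

```text
t 21.65 wire x 0.3 y 1.1 z -102.4 | Fx 0.08±0.43 Fy -1.41 Fz 0.15 | w 4.25 M [ 0.615 -0.037 -0.007]
```

Call:
servo_tool(commands=[[[0,0,0,0.5,-0.5,0,0],[0,0,0,1.0,-0.8,0,0],[0,0,0,1.0,-0.8,0,0]]], newtons=20)

```text
time: 22.02
position: [0.5698, 0.1167, 0.1204]
tool_rot: [-0.578, 1.521, -0.795]
ft_force: [0.2, -0.2, -0.2]
grip_width: 0.055
```

```bash
python3 feel.py 6
```

```text
t 22.32 wire x 0.0 y 0.5 z -103.1 | Fx -0.05±0.82 Fy 1.04 Fz 0.75 | w 5.25 M [ 0.776 -0.11   0.035]
```

Call:
servo_tool(commands=[[[0,0,0,0,0,0,0],[0,0,0,0,0,0,5],[0,0,0,0,0,0,8],[0,0,0,0,0,0,14],[0,0,0,0,0,0,20]]], newtons=3)

```text
time: 22.95
position: [0.5697, 0.1161, 0.1204]
tool_rot: [-0.578, 1.521, -0.797]
ft_force: [-0.2, -0.6, -0.1]
grip_width: 0.19
```

```bash
python3 feel.py 6; python3 asc.py $(ls pics/feel*|tail -1) 300 140 60 90
```

```text
t 23.25 wire x 0.0 y 0.3 z -103.0 | Fx -0.26±0.53 Fy 0.04 Fz 0.06 | w 19.51 M [ 0.81  -0.081  0.007]
140 --------------:....::---#@@@@@@@@%-:-:--:------::-----::::--
141 ---------------....::--=*%%%##%@@@%--:-:::-::----:-----::-:-
142 --------------:....:-===+++===++*##=---------:----:--::---:-
143 :::::--------:.....--:-:------===+++++++++=====-------:-:::-
144 -:--=:::::--::....:--::::--==--:-----------===+++++++++=----
145 ---==:...........::--:::-#@@@%*---:--:-----:---:--:-----===+
146 :----::==:::::::::---:--*%#*#%%*::::----::--------:-:-------
147 ....:::--------:--:----=*#%%@%%%-::----:::--:--:------------
148 ......:-----------:----+#*#*##%*=:----:-:----:::----:::-----
149 .......::::-------:-:--+#######*--:::::::-:::-:::--::-:-----
150 . ..............:::-::--+#*##***:::::----:------::-:-:-::-:-
151 . .............=***+:-::=*##***=::-:--::::--------::-:---:-=
152 . .............:----:-:::=*##*--:::::--:-:-:::-::-:----:-::-
153 ..............:---------------------:::::::::--:-:-::---:--:
154 **++=--::::..=+------=*###**##*#%%*+==-::-----::::-::::-::::
155 ***###########+-----
[... 4150 characters left out ...]
.:::...:.:=++****#####*=::::::::::::::.::.::-+++++
220 .:....::::.:::::::::=++****#####*=::::::::::::::::::::-+++++
221 ..::.....:::::::::::=++****#####*=::::::::::::::..::::-+++++
222 ..::..:.:.::::::::::=++***######*-::::::::::::::::::::-+++++
223 .::..:::::::::::::::=++****#####*-::::::::::::::::::::-+++++
224 :.....:......:.:.:.:=++****#####*-::::::::::::::::::::-+++++
225 :::.:.::::.:::.:::::=++****#####*-::::::::....:.:.::::-+++++
226 ...::.:.::.::::::..:=++***######*-:.:..::.:::::::..:::-+++++
227 :::.::::::::::::.:::=++***######*-:::..:::::::::::::::=+++++
228 ::.::.:::.:::::::::-=+*****#####*-::..:.::::::::::::::=+++++
229 ::.:.:...::::::::::=++****######*-:::..:.:..::::::.:::=+++++
```

Hanging in the bend with the gate shut. Retract straight back along the fingers.

Call:
servo_tool(commands=[[[0,0,0,-4,0,0,22],[0,0,0,-12,0,0,22],[0,0,0,-25,0,0,22],[0,0,0,-45,0,0,22],[0,0,0,-70,0,0,22]]])

```text
time: 23.88
position: [0.5777, 0.1702, 0.1661]
tool_rot: [-0.578, 1.521, -0.796]
ft_force: [0.4, -0.6, 0.3]
grip_width: 0.249
```

Call:
servo_tool(commands=[[[0,0,0,-30,0,0,22],[0,0,0,-70,0,0,22],[0,0,0,-110,0,0,22],[0,0,0,-130,0,0,22],[0,0,0,-130,0,0,22]]])

```text
time: 24.5
position: [0.5921, 0.269, 0.2487]
tool_rot: [-0.579, 1.52, -0.796]
ft_force: [1.7, -0.0, -0.6]
grip_width: 0.256
```

```bash
python3 log.py; python3 - <<'E'
from h import *
import time
P=[]
for i in range(60):
    im=vision.get_image("side")[:,:,::-1]
    if i%6==0:
        g=im[215:232,300:350].astype(float); # cylinder edges: bright vs dark
        b=(g[...,2]-g[...,0]); P.append(round(float((b*(b>60)*np.arange(50)).sum()/(b*(b>60)).sum()+300),2))
print("cyl centroid u over 3s",P)
t=vision.get_image("top")[:,:,::-1];cv2.imwrite("pics/s12.png",im)
cv2.imwrite("pics/m12.png",np.hstack([crop(im,290,130,85,120,425,600),crop(t,160,200,75,120,375,600)]))
s0=cv2.imread("pics/side0.png");t0=cv2.imread("pics/top0.png")
for n,a,b,x,y,w,h in(("small s",s0,im,290,285,30,60),("spool s",s0,im,338,352,22,36),("tin t",t0,t,296,212,30,30),("small t",t0,t,328,238,30,25)):
    print(n,np.abs(a[y:y+h,x:x+w].astype(int)-b[y:y+h,x:x+w]).mean().round(1))
print(ctrl.get_state()["time"])
E
```

```text
t 24.5 q [-1.0303  0.9046  0.6258  0.8444  0.2282  2.053  -0.5648] 
p [0.5921 0.269  0.2487] F [ 1.7278 -0.0456 -0.552 ] M [ 0.8458 -0.1057  0.0406] w 22.234852390149033
[[-0.1115  0.0943  0.9893]
 [-0.7593  0.6341 -0.146 ]
 [-0.6411 -0.7674  0.0009]]
cyl centroid u over 3s [326.19, 326.21, 326.19, 326.2, 326.2, 326.19, 326.19, 326.22, 326.23, 326.21]
small s 2.3
spool s 1.9
tin t 0.4
small t 0.3
27.55
```

View pics/m12.png

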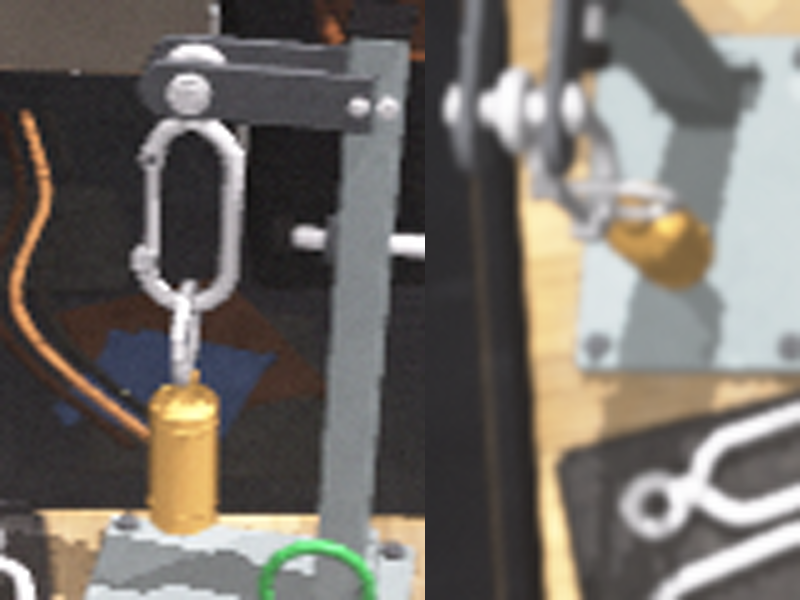

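Weight hangs in the bend, gate shut, still (±0.02 px over 3 s). The wrist joint sits right at its limit, so I'll ease back a little and then hand in.

Call:
servo_tool(commands=[[[0,0,0,8,0,0,22],[0,0,0,20,0,0,22],[0,0,0,20,0,0,22]]])

```text
time: 27.92
position: [0.5896, 0.2517, 0.2354]
tool_rot: [-0.578, 1.522, -0.798]
ft_force: [0.0, 0.6, -0.4]
grip_width: 0.252
```

```bash
python3 log.py; python3 -c "
from bench import close_job
print(close_job())"
```

```text
t 27.925 q [-1.0368  0.8765  0.6201  0.9219  0.2367  2.0051 -0.5791] 
p [0.5896 0.2517 0.2354] F [ 0.0027  0.6231 -0.429 ] M [ 0.793  -0.074  -0.0211] w 21.89436266426308
[[-0.1143  0.0951  0.9889]
 [-0.7591  0.6338 -0.1486]
 [-0.6409 -0.7676 -0.0003]]
the job is handed in; nothing more can be done
None
```

The larger brass weight is hanging in the hook's bend with the gate shut behind it, and I handed the job in at about 28 s of the 70 s. I gripped it by the side of its ring, felt the hook stop about 12 mm back, pushed the ring past the gate, lowered it until it was supported, then let go.

**Last checks**
- **Weight and gate:** the last picture shows the ring in the bend, the gate shut and the hook plumb. The weight was still, moving under 0.05 px over 3 s, with the gripper clear.
- **Other items:** the small weight, spool and tin look unchanged against the first pictures. I did not re-check the bottles, wax, clip and offcut, though I saw no contact with them.
- **Gate opening:** I read about 0.31 rad from the picture, then added about 1 mm while lowering. That makes roughly 0.34 rad, below the 0.43 limit, but it is an estimate from pixels and not a direct measurement.

**What disagreed**
- **Fingertips:** they sat about 38 mm behind the reported tool point, so I worked from the camera position instead.
- **Grip width:** it read about 4 mm on the 6 mm ring wire.
- **Joint 6:** it read 2.053 against the stated 2.05 limit while I was backing away. I brought it back to 2.005 before handing in, but this could count as passing the joint's range.

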